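# Rake out the joint between two relief panels

### The job

Take the raking tool (a round handle with a guard disc and a steel shank) from its wooden stand and, with its tip well down in the curved joint between the two relief panels, guide it slowly (about 3 cm/s, never above 10) along the whole joint, from the end closed by the batten to the open end, so that it pushes the hard lump of clay out into the scrap tray. Touch the lump only with the tool, and leave the tub, bowl and spatula where they are. Then stand the tool back in the hole of its stand, upright with its guard disc resting on the block.

Things in the scene. Friction and masses are not known exactly. Their poses are not given: they have to be found in the camera images.
- plaque: Fixed board, 18 mm thick, carrying two off-white fired-clay panels with low relief, tops 34 mm above the table. Between them an open-topped joint 14 mm wide, 16 mm deep (floor: the board). Origin: on the table under the panels' middle (panels x -80..80, y -100..100 mm), z up. A wooden batten, flush with the panels, closes the joint at y = +100; at y = -100 it is open, over the scrap tray.
- joint_a (a point): Point on the floor of the joint, on its centre line, 14 mm from the batten: plaque frame (-15, 86, 18) mm. Free of the lump at the start: put the tip in here.
- joint_b (a point): Point on the joint's floor, centre line, plaque frame (-15, 20, 18) mm. From the batten to y = 10 mm the centre line is straight, x = -15 mm; from y = 10 to -70 it is a smooth ogee, x = -15 + 15*(1 - cos(pi*(10 - y)/80)) mm; from y = -70 to -100 straight, x = +15 mm.
- joint_c (a point): Point on the joint's floor, centre line, plaque frame (-10.6, -10, 18) mm
- joint_d (a point): Point on the joint's floor, centre line, plaque frame (10.6, -50, 18) mm
- joint_e (a point): Point on the joint's floor, centre line, plaque frame (15, -85, 18) mm, 15 mm before the open end
- joint_f (a point): End of the joint's floor, at the open end over the scrap tray, plaque frame (15, -100, 18) mm
- tray_floor (a point): Middle of the inner floor of the scrap tray, plaque frame (15, -127.5, 3) mm. The shallow aluminium tray is fixed to the plaque's open end: 100 mm along x, 55 mm along y (y -155..-100), walls up to 16 mm above the table, floor 15 mm lower than the joint's.
- lump: Loose hard nub of dry reddish clay, a squat round disc 12 mm across and 10 mm high, 12 g, lying in the straight part of the joint, 40 to 70 mm from the batten. It fills most of the joint's width: the tool cannot pass it, only push it. Origin: centre of its underside.
- stand: Fixed wooden block 70 x 70 mm, 75 mm high, with one vertical through hole 18 mm wide in the middle of its top. Origin: centre of its underside, on the table. It stands either left or right of the plaque.
- raker: Loose raking tool, 60 g, round, hanging upright in the stand's hole: brass guard disc 28 mm across, 5 mm thick, resting on the block; above it a wooden handle 16 mm across, 58 mm long; below it a steel shank 8 mm across, 60 mm long, with a blunt tip, its rim rounded by 1.5 mm. Origin: on the axis at the disc's underside (75 mm above the table in the stand); z up along the handle.
- raker_grip (a point): On the tool's axis in the middle of the handle, 30 mm above the disc's underside; grip the handle here or lower from above
- raker_tip (a point): The tool's tip, on its axis, 60 mm below the disc's underside
- tub: Bystander: closed white plastic tub of slip, 96 mm across, 110 mm high, on the side of the plaque where the stand is not
- bowl: Bystander: white ceramic bowl 110 mm across, 50 mm high
- spatula: Bystander: spatula with a wooden handle lying on the table
There are look-alikes about, which are no part of the job. Of the things that look like the stand, the larger one is meant. What is shaped like the raker but purple is not meant.

How it is judged:
On the way, in this order (a step that is already met when the one before it is completed fails the run):
1. the tool's tip is down in the joint at the batten end (7 mm or more below the panels' top, within 18 mm of joint_a), the lump still in the joint (horizontal distance between raker_tip and joint_a below 0.018 m and z of raker_tip in the frame of plaque below 0.027 m and y of lump in the frame of plaque above 0 m), for 0.05 s.
2. the tip, still down in the joint, passes joint_b (within 8 mm) (horizontal distance between raker_tip and joint_b below 0.008 m and z of raker_tip in the frame of plaque below 0.027 m), for 0.03 s.
3. the tip, still down in the joint, passes joint_c (within 8 mm) (horizontal distance between raker_tip and joint_c below 0.008 m and z of raker_tip in the frame of plaque below 0.027 m), for 0.03 s.
4. the tip, still down in the joint, passes joint_d (within 8 mm) (horizontal distance between raker_tip and joint_d below 0.008 m and z of raker_tip in the frame of plaque below 0.027 m), for 0.03 s.
5. the tip, still down in the joint, passes joint_e (within 8 mm) (horizontal distance between raker_tip and joint_e below 0.008 m and z of raker_tip in the frame of plaque below 0.027 m), for 0.03 s.
6. the lump lies in the scrap tray (y of lump in the frame of plaque between -0.157 and -0.1 m and x of lump in the frame of plaque between -0.037 and 0.067 m and z of lump in the frame of plaque below 0.015 m), for 0.1 s.
At the end, for the whole second after the job is handed in: The lump lies at rest in the scrap tray, and the tool is released and at rest in the hole of its stand: upright within 0.1 rad, on the hole's axis within 8 mm, its guard disc resting on the block within 3 mm (all of step 6 and linear speed of each of lump, raker below 0.02 m/s and horizontal distance between each of raker_tip, raker and stand below 0.008 m and z of raker in the frame of stand between 0.072 and 0.078 m and angle between raker's own z axis and vertical below 0.1 rad); the robot touches nothing.
It fails at once if the tool moves faster than 0.15 m/s while its tip is down in the joint (z of raker_tip in the frame of plaque below 0.027 m and y of raker_tip in the frame of plaque between -0.1 and 0.1 m and x of raker_tip in the frame of plaque between -0.08 and 0.08 m and linear speed of raker above 0.15 m/s).
It fails at once if the gripper or arm touches the lump (contact force between any of the fingers, the arm and lump above 0.2 N).
It fails at once if the tub is moved more than 20 mm (distance of tub from where it was at the start of the episode above 0.02 m).
It fails at once if the bowl is moved more than 20 mm (distance of bowl from where it was at the start of the episode above 0.02 m).
It fails at once if the spatula is moved more than 20 mm (distance of spatula from where it was at the start of the episode above 0.02 m).
It also fails if it takes over 61 s, if anything falls off the work surface, if the arm or the gripper's body presses on something with over 40 N, if the wrist force passes 120 N, or if a joint passes its speed limit or range.

### The arm

A 7-joint arm with a two-finger parallel gripper is mounted at the origin on the work surface. World frame = base frame: x ahead of the robot, y to its left, z up, the work surface at z = 0. Lengths are in m, angles in rad, forces in N, time in s.
With the tool pointing down it reaches from about 0.425 to 0.925 m from the base axis. Payload 6.8 kg.
Tool frame: the origin (TCP) lies at the very end of the fingers, on their centre line; the grasp point (between the pads) lies 19 mm behind it; z points along the fingers, y is the direction in which the jaws open and shut (so a half turn about z gives the same grasp; the last joint's range is limited). The gripper opens to 85 mm and grips with 20 to 120 N. Pads are 22 mm wide; open, the fingers measure 114 mm over their backs; the gripper's body (76 mm by 85 mm) begins 54 mm behind the grasp point. The pads swing forward as they close: fully open they stand 13 mm farther back than shut.
Start: joints at [-1.452, 0.477, 0.022, 1.555, -0.011, 1.109, -0.083], TCP at [0.152, 0.658, 0.231] pointing down, gripper open.
Joint ranges: [-2.96, 2.96], [-0.34, 2.1], [-1.41, 1.46], [0.24, 2.44], [-1.37, 4.51], [0.17, 1.92], [-2.96, 2.96]. Speed limits (rad/s): [2.39, 2.39, 3.14, 3.14, 3.14, 3.14, 3.14].

### API

Orientations are given as a unit quaternion [w, x, y, z].
In Python, from station import bot gives the robot as it stands.
- The arm moves only by the tool move_arm, never from a script. Its argument "commands" is text: rows parted by semicolons, each of 7 numbers parted by spaces: the opening, from 0 (shut) to 1 (fully open), then the shift along the tool's x, y, z in cm, then the turn, a rotation vector about the tool's x, y, z in degrees. In form: gripper tx ty tz rx ry rz; .... A call has 1 to 12 rows; each row shifts and turns the commanded pose from where the row before left it, along the tool's axes as they then stand; what a row does not reach is not made up. A row lasts 1/12 s, in which the tool goes at most 41.7 mm and 7.16 degrees, less where a joint would pass 70% of its speed; a pose out of reach is approached as far as the arm can. A call with a gripper value outside its range is refused whole. The fingers move at their own pace and stop on an object; "force" is the grip in N (left out, the last holds). Time passes only in rows, so rows that do not move let the fingers close. It gives the time, the measured TCP pose, the force and the opening at its end, in the units of the state.
- bot.get_obs(): the state, without advancing time (a new reading comes with each control period).
- bot.read_camera(name): name is "scene" or "side" or "wrist"; returns a dict with "img" (400x640x3 uint8, red, green, blue), "K" (3x3 intrinsics, pixels), "distortion" ([k1, k2, p1, p2, k3] as OpenCV has them; the pictures are not rectified), "rvec" (rotation vector, rad) and "tvec" (3), from world to camera coordinates, as OpenCV has them; the wrist camera has in their place "hand_eye" (4x4, takes a point from camera to tool coordinates, whose origin is the TCP and whose axes are the flange's). Camera axes: x right, y down, z forward; pixel columns grow to the right and rows downward; lengths in m; the calibration is good to about 2 mm. A picture is of the moment at which its call begins: read the wrist's pose just before it. There is no depth.
- bot.hand_in(): hands the job in, once; it reports no verdict.
The state is a dict: "t": time; "q": joint angles; "joint_vel": joint speeds; "joint_torque": joint torques, N m; "eef_pos": TCP position; "tool_rot": TCP orientation; "contact_force": force on the tool from outside, world axes, zero at the start; "torque": the same for the moment, N m; "gripper_width": opening from 0.0 (shut) to 1.0 (fully open).
Only numpy, scipy, OpenCV 4.12 (cv2) and the standard library are available. Lean on these libraries where they do the work, as an engineer would, in place of code of your own. Each camera call takes 0.05 s, during which the arm holds its last target. There are 200 camera calls.

## Working session

There is one attempt and no reset: what is moved stays moved. The work goes in short steps, Python scripts to look and compute and a tool call to move; the robot and the scene stay as the last step left them, time stands still between calls to the robot, and variables do not carry over. Pictures are saved under pics/ and viewed, about 8 in all and at most 12, crops included, and the job is handed in when it is done.

Besides the shell and the picture viewer there is one more tool, called after "Request:" as a command line: name --argument value ..., lists and objects as JSON in quotes. move_arm: Moves the arm, as the interface text tells. Its arguments: {"type":"object","properties":{"commands":{"type":"string"},"force":{"type":"number"}},"required":["commands"]}

```bash
mkdir -p pics; ls
python3 - <<'E'
from station import bot
import cv2,numpy as np
o=bot.get_obs(); print({k:np.round(v,3) for k,v in o.items()})
for n in ("scene","side","wrist"):
    c=bot.read_camera(n); cv2.imwrite(f"pics/{n}0.png",c["img"][:,:,::-1])
    print(n,{k:np.round(v,4).tolist() for k,v in c.items() if k!="img"})
a=[cv2.imread(f"pics/{n}0.png") for n in("scene","side")]
E
```

```text
pics
{'t': np.float64(0.0), 'q': array([-1.452,  0.478,  0.022,  1.556, -0.012,  1.109, -0.083]), 'joint_vel': array([ 0.   ,  0.   ,  0.001,  0.   ,  0.   , -0.001,  0.001]), 'joint_torque': array([ 0.0000e+00, -5.9646e+01,  1.6080e+00, -2.8120e+01,  1.2000e-02,
        9.0000e-03, -0.0000e+00]), 'eef_pos': array([0.152, 0.657, 0.23 ]), 'tool_rot': array([-0.   ,  0.113,  0.994, -0.001]), 'contact_force': array([-0.115,  0.943,  0.51 ]), 'torque': array([0.032, 0.015, 0.009]), 'gripper_width': np.float64(0.997)}
scene {'K': [[418.534, 0.0, 316.5146], [0.0, 418.534, 196.8272], [0.0, 0.0, 1.0]], 'distortion': [-0.0518, 0.0, 0.0, 0.0, 0.0], 'rvec': [2.158, 0.6182, -0.2955], 'tvec': [-0.4239, -0.0896, 1.2752]}
side {'K': [[493.8062, 0.0, 323.3038], [0.0, 493.8062, 203.7051], [0.0, 0.0, 1.0]], 'distortion': [0.0453, 0.0, 0.0, 0.0, 0.0], 'rvec': [2.0768, -0.1892, 0.0949], 'tvec': [-0.5024, 0.1158, 1.4273]}
wrist {'K': [[300.4643, 0.0, 317.729], [0.0, 300.4643, 200.2896], [0.0, 0.0, 1.0]], 'distortion': [-0.0076, 0.0, 0.0, 0.0, 0.0], 'hand_eye': [[0.0001, -0.9445, -0.3285, 0.0855], [1.0, 0.0004, -0.0009, -0.0006], [0.001, -0.3285, 0.9445, -0.142], [0.0, 0.0, 0.0, 1.0]]}
```

View pics/scene0.png

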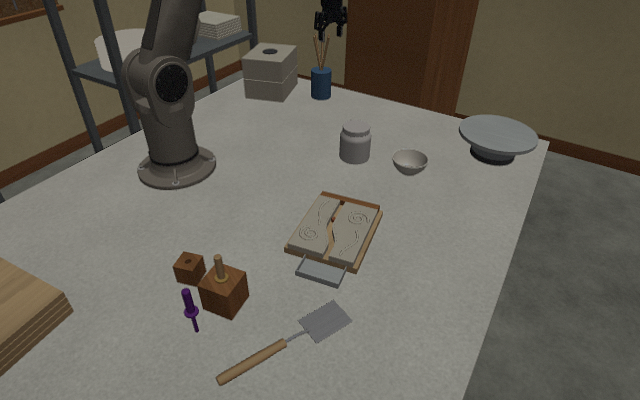

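View pics/side0.png

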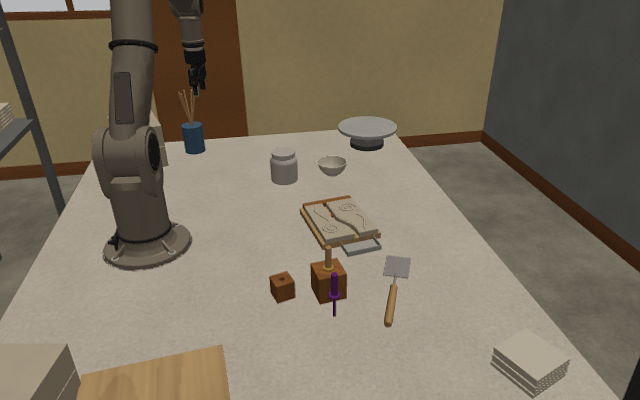

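The scene view shows the raker handle at (219,265) in the larger stand at (224,290). The plaque is at (335,232) with the tray at (321,271), and the lump is near (341,204). The side view shows the handle at (328,258), the stand at (329,282) and the plaque at (341,221). The smaller block and the purple tool are look-alikes.

```bash
cat > h.py <<'E'
from station import bot
import cv2,numpy as np
from scipy.spatial.transform import Rotation as R
def cam(n,save=None):
    o=bot.get_obs(); c=bot.read_camera(n)
    if n=="wrist":
        w,x,y,z=o["tool_rot"]; T=np.eye(4); T[:3,:3]=R.from_quat([x,y,z,w]).as_matrix(); T[:3,3]=o["eef_pos"]
        T=T@np.array(c["hand_eye"])
    else:
        M=np.eye(4); M[:3,:3]=cv2.Rodrigues(np.array(c["rvec"]))[0]; M[:3,3]=np.ravel(c["tvec"]); T=np.linalg.inv(M)
    c["T"]=T
    if save: cv2.imwrite(save,c["img"][:,:,::-1]); np.savez(save+".npz",K=c["K"],distortion=c["distortion"],T=T)
    return c
def rays(c,px):
    p=cv2.undistortPoints(np.array(px,float).reshape(-1,1,2),np.array(c["K"]),np.array(c["distortion"])).reshape(-1,2)
    d=np.c_[p,np.ones(len(p))]@c["T"][:3,:3].T
    return c["T"][:3,3],d
def plane(c,px,z):
    o,d=rays(c,px); return o+d*((z-o[2])/d[:,2])[:,None]
def proj(c,P):
    Ti=np.linalg.inv(c["T"]); return cv2.projectPoints(np.array(P,float).reshape(-1,3),cv2.Rodrigues(Ti[:3,:3])[0],Ti[:3,3],np.array(c["K"]),np.array(c["distortion"]))[0].reshape(-1,2)
E
python3 - <<'E'
from h import *
s=cam("scene");d=cam("side")
print("handle top",plane(s,[[219,256]],.138),plane(d,[[328,247]],.138))
print("guard",plane(s,[[222,279]],.080),plane(d,[[328,267]],.080))
print("plaque corners scene(z.034): TL,TR,BR,BL",plane(s,[[321,194],[382,206],[354,269],[287,247]],.034).round(3))
print("plaque side",plane(d,[[301,202],[350,198],[380,234],[328,246]],.034).round(3))
print("lump",plane(s,[[341,204]],.028),plane(d,[[325,206]],.028))
print("bystanders tub,bowl,spat",plane(s,[[355,160],[410,172],[326,320],[220,380]],0).round(3))
E
```

```text
handle top [[ 0.46960199 -0.30536983  0.138     ]] [[ 0.46775258 -0.31244339  0.138     ]]
guard [[ 0.47205302 -0.31125111  0.08      ]] [[ 0.46736927 -0.31240223  0.08      ]]
plaque corners scene(z.034): TL,TR,BR,BL [[ 0.462  0.081  0.034]
 [ 0.622  0.121  0.034]
 [ 0.663 -0.11   0.034]
 [ 0.501 -0.132  0.034]]
plaque side [[ 0.457  0.1    0.034]
 [ 0.614  0.096  0.034]
 [ 0.651 -0.127  0.034]
 [ 0.496 -0.158  0.034]]
lump [[0.52507868 0.07879781 0.028     ]] [[0.52845334 0.07043772 0.028     ]]
bystanders tub,bowl,spat [[ 0.438  0.327  0.   ]
 [ 0.61   0.357  0.   ]
 [ 0.666 -0.234  0.   ]
 [ 0.572 -0.445  0.   ]]
```

Request:
move_arm --commands "1 -2.87 -2.42 0 0 0 0;1 -2.87 -2.42 0 0 0 0;1 -2.87 -2.42 0 0 0 0;1 -2.87 -2.42 0 0 0 0;1 -2.87 -2.42 0 0 0 0;1 -2.87 -2.42 0 0 0 0;1 -2.87 -2.42 0 0 0 0;1 -2.87 -2.42 0 0 0 0;1 -2.87 -2.42 0 0 0 0;1 -2.87 -2.42 0 0 0 0;1 -2.87 -2.42 0 0 0 0;1 -2.87 -2.42 0 0 0 0" --force 60

```text
t: 1.25
eef_pos: [0.4228, 0.2957, 0.2315]
tool_rot: [0.0, 0.113, 0.994, 0.0]
contact_force: [0.7, -1.2, 0.0]
gripper_width: 1.0
```

Request:
move_arm --commands "1 -1.7 -3 0 0 0 0;1 -1.7 -3 0 0 0 0;1 -1.7 -3 0 0 0 0;1 -1.7 -3 0 0 0 0;1 -1.7 -3 0 0 0 0;1 -1.7 -3 0 0 0 0;1 -1.7 -3 0 0 0 0;1 -1.7 -3 0 0 0 0;1 -1.7 -3 0 0 0 0;1 -1.7 -3 0 0 0 0;1 -1.7 -3 0 0 0 0;1 0 0 0 0 0 0"

```text
t: 2.25
eef_pos: [0.5309, -0.0741, 0.2319]
tool_rot: [0.001, 0.118, 0.993, -0.002]
contact_force: [-0.0, -0.6, 1.7]
gripper_width: 1.004
```

Run:
```python
from h import *
c=cam("wrist","pics/w1.png"); o=bot.get_obs(); print(o["t"],o["eef_pos"],o["tool_rot"],o["q"].round(3),c["T"].round(3))
```

```text
2.3 [ 0.53034234 -0.07055078  0.23153482] [ 4.69659936e-04  1.16620353e-01  9.93176137e-01 -7.96493068e-04] [-0.354  0.257  0.442  1.914 -0.128  0.997  1.481] [[ 0.234  0.918  0.321  0.447]
 [ 0.972 -0.219 -0.081 -0.054]
 [-0.004  0.331 -0.944  0.374]
 [ 0.     0.     0.     1.   ]]
```

View pics/w1.png

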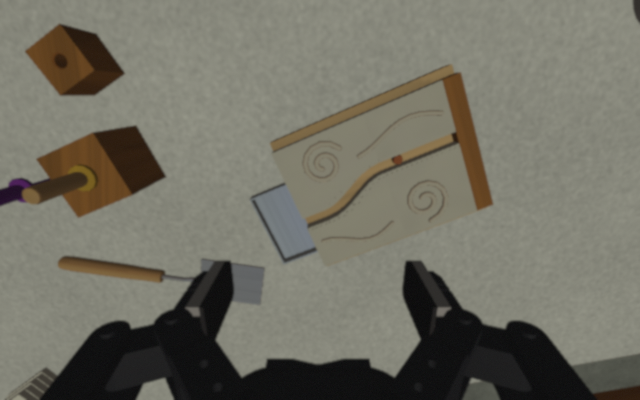

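The wrist view shows the panels with the joint running from the batten at (456,138) to the tray at (310,222), and the lump at (397,160). The stand is at (90,180) with the handle top at (33,195). The purple tool lies beyond it at (15,190), and the spatula is at (230,280).

Run:
```python
from h import *
c=cam("wrist","pics/w2.png"); i=cv2.imread("pics/w2.png"); print(bot.get_obs()["eef_pos"])
cv2.imwrite("pics/w2c.png",cv2.resize(i[55:275,240:505],None,fx=2.7,fy=2.7,interpolation=cv2.INTER_CUBIC))
```

```text
[ 0.53003236 -0.06779299  0.23124692]
```

View pics/w2c.png

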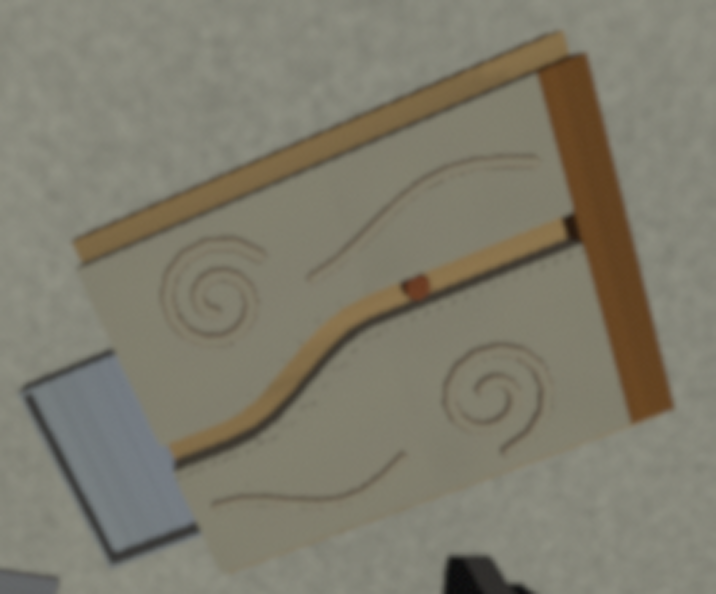

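```bash
cat > fit.py <<'E'
from h import *
def load(p):
    d=np.load(p+".npz"); return {k:d[k] for k in d}
c=load("pics/w2.png")
f=lambda P:np.array(P,float)/2.7+[240-.3,55-.3]
W=plane(c,f([[80,266],[227,573],[633,422],[541,72]]),.034)[:,:2]
L=np.array([[-80,-100],[80,-100],[80,100],[-80,100]])/1000
print(W.round(4)); print("sides",[np.linalg.norm(W[i]-W[i-1]).round(4) for i in range(4)])
wc,lc=W.mean(0),L.mean(0); H=(L-lc).T@(W-wc); a=np.arctan2(H[0,1]-H[1,0],H[0,0]+H[1,1])
Rm=np.array([[np.cos(a),-np.sin(a)],[np.sin(a),np.cos(a)]]); t=wc-Rm@lc
print("origin",t,"yaw",a,"res mm",((W-(L@Rm.T+t))*1000).round(1))
lo=plane(c,f([[416,287]]),.026)[:,:2]; print("lump local",((lo-t)@Rm*1000).round(1))
# joint edges at z=.034
for y,u in (("batten end upper/lower edge",[[572,217],[582,245]]),("open end",[[170,448],[177,468]]),("mid",[[420,270],[435,303]])):
    print(y,((plane(c,f(u),.034)[:,:2]-t)@Rm*1000).round(1))
print("tray",((plane(c,f([[24,386],[113,562]]),.016)[:,:2]-t)@Rm*1000).round(1))
E
python3 fit.py
python3 - <<'E'
from fit import *
c=cam("wrist"); o=bot.get_obs(); print(o["eef_pos"])
hs=cv2.cvtColor(c["img"],cv2.COLOR_RGB2HSV)
print("handle top, guard",plane(c,[[33,195]],.138),plane(c,[[87,178]],.08))
E
```

```text
[[ 0.4943 -0.1197]
 [ 0.6529 -0.0929]
 [ 0.6192  0.102 ]
 [ 0.4628  0.0767]]
sides [np.float64(0.1989), np.float64(0.1609), np.float64(0.1978), np.float64(0.1584)]
origin [ 0.55729017 -0.00845598] yaw 0.16478796509065255 res mm [[-0.5  0.6]
 [ 0.3  1.1]
 [-0.6 -1.3]
 [ 0.8 -0.4]]
lump local [[-14.8  29.3]]
batten end upper/lower edge [[-20.1  96.5]
 [ -7.3  97.4]]
open end [[ 10.2 -97.9]
 [ 20.6 -99. ]]
mid [[-23.4  31.8]
 [ -7.4  33.3]]
tray [[ -38.1 -151.9]
 [  62.8 -153.5]]
[[ 0.4943 -0.1197]
 [ 0.6529 -0.0929]
 [ 0.6192  0.102 ]
 [ 0.4628  0.0767]]
sides [np.float64(0.1989), np.float64(0.1609), np.float64(0.1978), np.float64(0.1584)]
origin [ 0.55729017 -0.00845598] yaw 0.16478796509065255 res mm [[-0.5  0.6]
 [ 0.3  1.1]
 [-0.6 -1.3]
 [ 0.8 -0.4]]
lump local [[-14.8  29.3]]
batten end upper/lower edge [[-20.1  96.5]
 [ -7.3  97.4]]
open end [[ 10.2 -97.9]
 [ 20.6 -99. ]]
mid [[-23.4  31.8]
 [ -7.4  33.3]]
tray [[ -38.1 -151.9]
 [  62.8 -153.5]]
[ 0.52986573 -0.06607226  0.23112182]
handle top, guard [[ 0.46791635 -0.29695799  0.138     ]] [[ 0.46943898 -0.29450377  0.08      ]]
```

Request:
move_arm --commands "1 0 0 0 0 0 -5.7;1 0 0 0 0 0 -5.7;1 0 0 0 0 0 -5.7;1 0 0 0 0 0 -5.7;1 1.4 -3.2 0.4 0 0 0;1 1.4 -3.2 0.4 0 0 0;1 1.4 -3.2 0.4 0 0 0;1 1.4 -3.2 0.4 0 0 0;1 1.4 -3.2 0.4 0 0 0;1 1.4 -3.2 0.4 0 0 0;1 1.4 -3.2 0.4 0 0 0;1 0 0 0 0 0 0"

```text
t: 3.4
eef_pos: [0.4687, -0.3092, 0.2031]
tool_rot: [-0.001, -0.082, 0.997, -0.001]
contact_force: [0.4, -0.2, 0.5]
gripper_width: 0.999
```

Request:
move_arm --commands "1 0 0 0 0 0 0;1 0 0 0 0 0 0;1 0 0 0 0 0 0;1 0 0 0 0 0 0;1 0 0 0 0 0 0"

```text
t: 3.82
eef_pos: [0.4725, -0.3021, 0.2034]
tool_rot: [0.0, -0.087, 0.996, 0.0]
contact_force: [0.4, -0.1, 1.2]
gripper_width: 1.003
```

Run:
```python
from h import *
c=cam("wrist","pics/w3.png"); o=bot.get_obs(); print(o["t"],o["eef_pos"],o["tool_rot"].round(4),o["q"].round(3),c["T"].round(3))
```

```text
3.8667 [ 0.47224588 -0.30248045  0.20338091] [ 2.000e-04 -8.650e-02  9.963e-01  2.000e-04] [ 0.085  0.34   0.468  1.887 -0.186  0.957  2.381] [[-0.173  0.93   0.324  0.388]
 [ 0.985  0.164  0.057 -0.317]
 [-0.     0.329 -0.944  0.345]
 [ 0.     0.     0.     1.   ]]
```

View pics/w3.png

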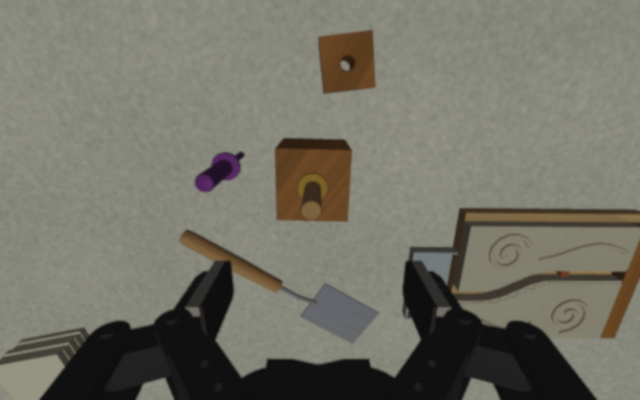

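Run:
```python
from fit import load
from h import *
c=load("pics/w3.png"); im=cv2.imread("pics/w3.png")
S=plane(c,[[276,149],[351,150],[348,221],[277,220]],.075); print("stand",S.round(4),S.mean(0))
print("handle top",plane(c,[[312,211]],.138)," guard",plane(c,[[313,187]],.080))
h=cv2.cvtColor(im,cv2.COLOR_BGR2HSV); print([h[y,x].tolist() for x,y in((312,211),(300,190),(313,178),(285,200),(312,198))])
m=cv2.inRange(h,(15,110,90),(28,255,255))[165:225,290:340]; n,l,s,ct=cv2.connectedComponentsWithStats(m); print(s,ct+[290,165])
```

```text
[[ 0.4943 -0.1197]
 [ 0.6529 -0.0929]
 [ 0.6192  0.102 ]
 [ 0.4628  0.0767]]
sides [np.float64(0.1989), np.float64(0.1609), np.float64(0.1978), np.float64(0.1584)]
origin [ 0.55729017 -0.00845598] yaw 0.16478796509065255 res mm [[-0.5  0.6]
 [ 0.3  1.1]
 [-0.6 -1.3]
 [ 0.8 -0.4]]
lump local [[-14.8  29.3]]
batten end upper/lower edge [[-20.1  96.5]
 [ -7.3  97.4]]
open end [[ 10.2 -97.9]
 [ 20.6 -99. ]]
mid [[-23.4  31.8]
 [ -7.4  33.3]]
tray [[ -38.1 -151.9]
 [  62.8 -153.5]]
stand [[ 0.4392 -0.3465  0.075 ]
 [ 0.4284 -0.2799  0.075 ]
 [ 0.4967 -0.2683  0.075 ]
 [ 0.5077 -0.3367  0.075 ]] [ 0.4679776  -0.30786864  0.075     ]
handle top [[ 0.46816109 -0.30760952  0.138     ]]  guard [[ 0.46704039 -0.30794778  0.08      ]]
[[18, 118, 121], [21, 171, 122], [20, 169, 124], [15, 168, 102], [16, 139, 57]]
[[   0    1   50   59  685]
 [   0    0   50   56 2315]] [[313.38832117 203.72408759]
 [314.82894168 191.77062635]]
```

Request:
move_arm --commands "1 0.25 -0.2 1 0 0 0;1 0.25 -0.25 1 0 0 0;1 0 0 2 0 0 0;1 0 0 2 0 0 0;1 0 0 2 0 0 0;1 0 0 2 0 0 0;1 0 0 1.2 0 0 0;1 0 0 0.5 0 0 0;1 0 0 0 0 0 0;1 0 0 0 0 0 0;1 0 0 0 0 0 0;1 0 0 0 0 0 0"

```text
t: 4.87
eef_pos: [0.4681, -0.3094, 0.0873]
tool_rot: [0.001, -0.085, 0.996, -0.0]
contact_force: [0.0, -0.3, 0.3]
gripper_width: 0.998
```

Request:
move_arm --commands "0 0 0.15 0 0 0 0;0 0 0 0 0 0 0;0 0 0 0 0 0 0;0 0 0 0 0 0 0;0 0 0 0 0 0 0;0 0 0 0 0 0 0;0 0 0 0 0 0 0;0 0 0 0 0 0 0;0 0 0 0 0 0 0;0 0 0 0 0 0 0" --force 80

```text
t: 5.7
eef_pos: [0.4673, -0.3076, 0.0865]
tool_rot: [0.0, -0.085, 0.996, -0.0]
contact_force: [-0.4, 0.1, 3.0]
gripper_width: 0.166
```

Request:
move_arm --commands "0 0 0 -0.5 0 0 0;0 0 0 -1 0 0 0;0 0 0 -1 0 0 0;0 0 0 -1 0 0 0;0 0 0 -1 0 0 0;0 0 0 -1 0 0 0;0 0 0 -1 0 0 0;0 0 0 -1 0 0 0;0 0 0 -0.5 0 0 0;0 0 0 0 0 0 0"

```text
t: 6.53
eef_pos: [0.468, -0.3079, 0.1678]
tool_rot: [0.001, -0.085, 0.996, -0.001]
contact_force: [0.1, -0.3, -1.5]
gripper_width: 0.162
```

Request:
move_arm --commands "0 -0.5 1.5 0 0 0 0;0 -1.1 3.2 0 0 0 0;0 -1.1 3.2 0 0 0 0;0 -1.1 3.2 0 0 0 0;0 -1.1 3.2 0 0 0 0;0 -1.1 3.2 0 0 0 0;0 -1.1 3.2 0 0 0 0;0 -1.1 3.2 0 0 0 0;0 -1.1 3.2 0 0 0 0;0 -1.1 3.2 0 0 0 0;0 -1.1 3.2 0 0 0 0;0 -1 3.1 0 0 0 0"

```text
t: 7.53
eef_pos: [0.5278, 0.0763, 0.1659]
tool_rot: [-0.0, -0.086, 0.996, -0.0]
contact_force: [1.0, 0.8, -1.0]
gripper_width: 0.164
```

Request:
move_arm --commands "0 0 0 0.7 0 0 0;0 0 0 0.7 0 0 0;0 0 0 0.7 0 0 0;0 0 0 0.4 0 0 0;0 0 0 0 0 0 0;0 0 0 0 0 0 0;0 0 0 0 0 0 0;0 0 0 0 0 0 0"

```text
t: 8.2
eef_pos: [0.5283, 0.0739, 0.1416]
tool_rot: [0.0, -0.085, 0.996, 0.0]
contact_force: [0.3, 0.5, -1.3]
gripper_width: 0.165
```

Run:
```python
from h import *
c=cam("wrist","pics/w4.png"); o=bot.get_obs(); print(o["t"],o["eef_pos"],o["tool_rot"].round(4),o["gripper_width"],o["q"].round(2))
tip=o["eef_pos"]+[0,0,-.0715]; print("tip",tip,proj(c,[tip,tip*[1,1,0]+[0,0,.034]]))
i=cv2.imread("pics/w4.png"); cv2.imwrite("pics/w4c.png",cv2.resize(i[100:320,150:480],None,fx=2.4,fy=2.4,interpolation=cv2.INTER_CUBIC))
```

```text
8.25 [0.52835998 0.07413518 0.14169061] [ 4.000e-04 -8.510e-02  9.964e-01  1.000e-04] 0.16534333447905614 [-0.52  0.37  0.33  2.   -0.16  0.8   1.64]
tip [0.52835998 0.07413518 0.07019061] [[318.59898128 214.53718796]
 [318.51882208 199.14500934]]
```

View pics/w4c.png

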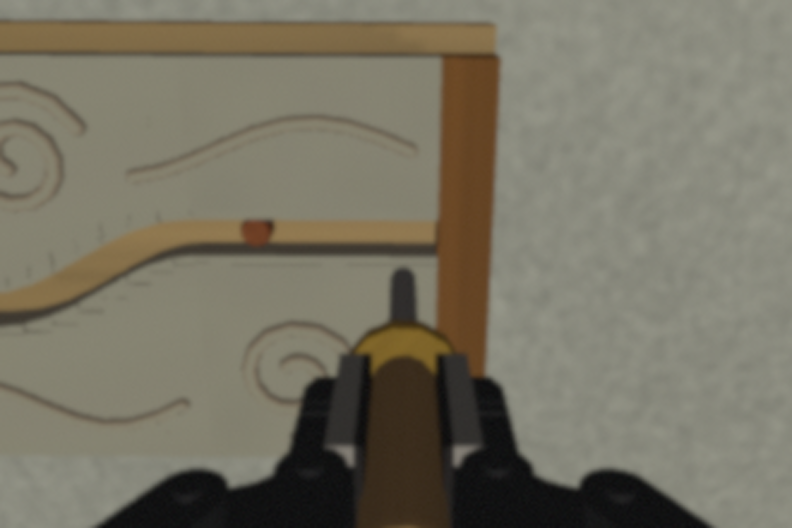

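```bash
python3 - <<'E' | tail -8
from fit import load
from h import *
c=load("pics/w4.png"); f=lambda P:np.array(P,float)/2.4+[150-.3,100-.3]
u=plane(c,f([[190,221],[430,221],[200,254],[430,254],[442,60],[437,350]]),.034)[:,:2]
d=u[1]-u[0]; e=u[3]-u[2]; print("yaws",[np.degrees(np.arctan2(-v[0],v[1])) for v in (d,e)])
print("batten dir yaw",np.degrees(np.arctan2(*(u[5]-u[4])[::-1])))
a=.1648;
Rm=np.array([[np.cos(a),-np.sin(a)],[np.sin(a),np.cos(a)]]); t=np.array([.5573,-.0085])
print(((u-t)@Rm*1000).round(1))
print("tip",((np.array([.52836,.07414])-t)@Rm*1000).round(1), "lump",((plane(c,f([[256,233]]),.026)[:,:2]-t)@Rm*1000).round(1))
E
```

```text
batten dir yaw 9.747383778693038
[[-21.3   8.1]
 [-21.8  95.2]
 [ -8.6  10.6]
 [ -9.1  95.5]
 [-78.7  98.3]
 [ 30.5  98.9]]
tip [-15.   86.3] lump [[-14.2  30.1]]
```

The crop shows the tool's tip at (403,275), which agrees with where I predicted it to within 1 px. The point below it falls on the joint's centre line, between the edges at v=221 and v=254. The lump is at (256,233), and the joint runs parallel to the tool's y axis. I'll lower the tip.

Request:
move_arm --commands "0 0 0 0.7 0 0 0;0 0 0 0.7 0 0 0;0 0 0 0.7 0 0 0;0 0 0 0.6 0 0 0;0 0 0 0.6 0 0 0;0 0 0 0.4 0 0 0;0 0 0 0.3 0 0 0;0 0 0 0.3 0 0 0;0 0 0 0.3 0 0 0;0 0 0 0.2 0 0 0;0 0 0 0.1 0 0 0;0 0 0 0 0 0 0"

```text
t: 9.25
eef_pos: [0.528, 0.0744, 0.0922]
tool_rot: [-0.0, -0.085, 0.996, 0.0]
contact_force: [0.5, 0.5, -1.8]
gripper_width: 0.168
```

Request:
move_arm --commands "0 0 -0.15 0 0 0 0;0 0 -0.25 0 0 0 0;0 0 -0.25 0 0 0 0;0 0 -0.25 0 0 0 0;0 0 -0.25 0 0 0 0;0 0 -0.25 0 0 0 0;0 0 -0.25 0 0 0 0;0 0 -0.25 0 0 0 0;0 0 -0.25 0 0 0 0;0 0 -0.25 0 0 0 0;0 0 -0.25 0 0 0 0;0 0 -0.25 0 0 0 0"

```text
t: 10.25
eef_pos: [0.533, 0.0456, 0.0923]
tool_rot: [-0.0, -0.085, 0.996, 0.0]
contact_force: [0.8, -0.7, -1.0]
gripper_width: 0.165
```

Request:
move_arm --commands "0 0 -0.25 0 0 0 0;0 0 -0.25 0 0 0 0;0 0 -0.25 0 0 0 0;0 0 -0.25 0 0 0 0;0 0 -0.25 0 0 0 0;0 0 -0.25 0 0 0 0;0 0 -0.25 0 0 0 0;0 0 -0.25 0 0 0 0;0 0 -0.25 0 0 0 0;0 0 -0.25 0 0 0 0;0 0 -0.25 0 0 0 0;0 0 -0.25 0 0 0 0"

```text
t: 11.25
eef_pos: [0.5381, 0.016, 0.0923]
tool_rot: [-0.0, -0.085, 0.996, 0.0]
contact_force: [-0.8, 0.7, -0.3]
gripper_width: 0.165
```

```bash
cat > loc.py <<'E'
from h import *
a=.1703; Rm=np.array([[np.cos(a),-np.sin(a)],[np.sin(a),np.cos(a)]])
t=np.array([.5284,.0741])-Rm@np.array([-.0149,.0877])
if __name__=="__main__":
    c=cam("wrist","pics/w5.png"); o=bot.get_obs(); p=(o["eef_pos"][:2]-t)@Rm*1000
    print(t,o["t"],o["eef_pos"],"local",p.round(1),"force local",(o["contact_force"][:2]@Rm).round(1),o["contact_force"].round(1),o["torque"].round(2),o["gripper_width"])
    y=p[1]; ctr=lambda y:-15+15*(1-np.cos(np.pi*(10-np.clip(y,-70,10))/80))
    for k in range(0,64): print(round(y-k*2.4,1),round(ctr(y-k*2.4),1),end="; ")
E
python3 loc.py
```

```text
[ 0.55794768 -0.00980611] 11.3 [0.53822598 0.01543987 0.09235505] local [-15.2  28.2] force local [-0.  -0.3] [ 0.  -0.3 -0.8] [-0.05  0.01 -0.  ] 0.1656132718049123
28.2 -15.0; 25.8 -15.0; 23.4 -15.0; 21.0 -15.0; 18.6 -15.0; 16.2 -15.0; 13.8 -15.0; 11.4 -15.0; 9.0 -15.0; 6.6 -14.9; 4.2 -14.6; 1.8 -14.2; -0.6 -13.7; -3.0 -13.1; -5.4 -12.3; -7.8 -11.5; -10.2 -10.5; -12.6 -9.5; -15.0 -8.3; -17.4 -7.1; -19.8 -5.9; -22.2 -4.5; -24.6 -3.2; -27.0 -1.8; -29.4 -0.4; -31.8 1.0; -34.2 2.4; -36.6 3.8; -39.0 5.2; -41.4 6.5; -43.8 7.7; -46.2 8.9; -48.6 10.0; -51.0 11.0; -53.4 11.9; -55.8 12.7; -58.2 13.4; -60.6 14.0; -63.0 14.4; -65.4 14.8; -67.8 14.9; -70.2 15.0; -72.6 15.0; -75.0 15.0; -77.4 15.0; -79.8 15.0; -82.2 15.0; -84.6 15.0; -87.0 15.0; -89.4 15.0; -91.8 15.0; -94.2 15.0; -96.6 15.0; -99.0 15.0; -101.4 15.0; -103.8 15.0; -106.2 15.0; -108.6 15.0; -111.0 15.0; -113.4 15.0; -115.8 15.0; -118.2 15.0; -120.6 15.0; -123.0 15.0;
```

Request:
move_arm --commands "0 0 -0.24 0 0 0 0;0 0 -0.24 0 0 0 0;0 0 -0.24 0 0 0 0;0 0 -0.24 0 0 0 0;0 0 -0.24 0 0 0 0;0 0 -0.24 0 0 0 0;0 0 -0.24 0 0 0 0;0 0 -0.24 0 0 0 0;0 -0.01 -0.24 0 0 0 0;0 -0.03 -0.24 0 0 0 0;0 -0.04 -0.24 0 0 0 0;0 -0.05 -0.24 0 0 0 0"

```text
t: 12.3
eef_pos: [0.5444, -0.0121, 0.0923]
tool_rot: [0.0, -0.085, 0.996, 0.0]
contact_force: [0.2, -0.3, -0.6]
gripper_width: 0.168
```

```bash
python3 loc.py | cut -c1-330
```

```text
[ 0.55794768 -0.00980611] 12.35 [ 0.54455628 -0.01264855  0.09233362] local [-13.7  -0.5] force local [ 0.3 -0.8] [ 0.5 -0.7 -1.1] [-0.04 -0.04  0.01] 0.16399133715603503
-0.5 -13.7; -2.9 -13.1; -5.3 -12.4; -7.7 -11.5; -10.1 -10.6; -12.5 -9.5; -14.9 -8.4; -17.3 -7.2; -19.7 -5.9; -22.1 -4.6; -24.5 -3.2; -26.9 -1.8; -29.3 -0.4; -31.7 1.0; -34.1 2.4; -36.5 3.8; -38.9 5.2; -41.3 6.5; -43.7 7.7; -46.1 8.9; -48.5 10.0; -50.9 11.0; -53.3 11.9; -55.7 12.7; -58.1 13.4; -60.5 14.0; -62.9 14.4; -65.3 14.7;
```

On the line, with small forces. I'll continue through the ogee.

Request:
move_arm --commands "0 -0.06 -0.24 0 0 0 0;0 -0.08 -0.24 0 0 0 0;0 -0.08 -0.24 0 0 0 0;0 -0.1 -0.24 0 0 0 0;0 -0.1 -0.24 0 0 0 0;0 -0.12 -0.24 0 0 0 0;0 -0.12 -0.24 0 0 0 0;0 -0.12 -0.24 0 0 0 0;0 -0.14 -0.24 0 0 0 0;0 -0.13 -0.24 0 0 0 0;0 -0.14 -0.24 0 0 0 0;0 -0.14 -0.24 0 0 0 0"

```text
t: 13.35
eef_pos: [0.5625, -0.0382, 0.0923]
tool_rot: [-0.0, -0.085, 0.996, 0.0]
contact_force: [-0.8, -0.1, -0.3]
gripper_width: 0.166
```

```bash
python3 loc.py | cut -c1-330
python3 - <<'E'
import cv2
i=cv2.imread("pics/w5.png"); cv2.imwrite("pics/w5c.png",cv2.resize(i[100:320,150:480],None,fx=2.4,fy=2.4,interpolation=cv2.INTER_CUBIC))
E
```

```text
[ 0.55794768 -0.00980611] 13.4 [ 0.56287997 -0.03874861  0.0923535 ] local [ -0.  -29.4] force local [ 0.  -0.6] [ 0.1 -0.5 -0.9] [-0.07  0.    0.02] 0.1685437608083606
-29.4 -0.4; -31.8 1.0; -34.2 2.4; -36.6 3.8; -39.0 5.2; -41.4 6.5; -43.8 7.7; -46.2 8.9; -48.6 10.0; -51.0 11.0; -53.4 11.9; -55.8 12.7; -58.2 13.4; -60.6 14.0; -63.0 14.4; -65.4 14.8; -67.8 14.9; -70.2 15.0; -72.6 15.0; -75.0 15.0; -77.4 15.0; -79.8 15.0; -82.2 15.0; -84.6 15.0; -87.0 15.0; -89.4 15.0; -91.8 15.0; -94.2 15.0; -
```

View pics/w5c.png

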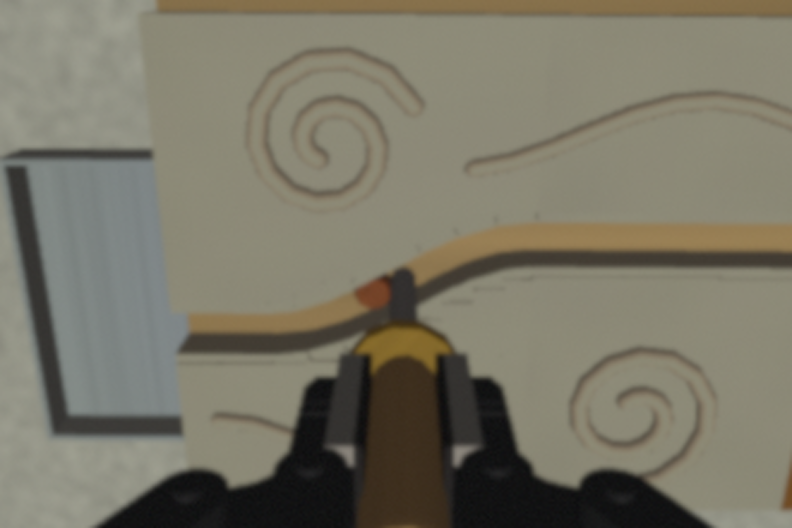

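The lump at (374,293) sits just ahead of the shank at (403,275), and both are in the joint. I'll continue.

Request:
move_arm --commands "0 -0.12 -0.24 0 0 0 0;0 -0.13 -0.24 0 0 0 0;0 -0.14 -0.24 0 0 0 0;0 -0.14 -0.24 0 0 0 0;0 -0.13 -0.24 0 0 0 0;0 -0.12 -0.24 0 0 0 0;0 -0.12 -0.24 0 0 0 0;0 -0.11 -0.24 0 0 0 0;0 -0.1 -0.24 0 0 0 0;0 -0.09 -0.24 0 0 0 0;0 -0.08 -0.24 0 0 0 0;0 -0.07 -0.24 0 0 0 0"

```text
t: 14.4
eef_pos: [0.5806, -0.0642, 0.0923]
tool_rot: [-0.0, -0.085, 0.996, 0.0]
contact_force: [0.1, -0.9, 0.1]
gripper_width: 0.165
```

```bash
python3 loc.py | cut -c1-230
```

```text
[ 0.55794768 -0.00980611] 14.45 [ 0.5807796  -0.06490335  0.0923294 ] local [ 13.2 -58.2] force local [ 0.  -0.5] [ 0.1 -0.5 -0.8] [-0.05  0.01  0.  ] 0.17056401525934156
-58.2 13.4; -60.6 14.0; -63.0 14.4; -65.4 14.8; -67.8 14.9; -70.2 15.0; -72.6 15.0; -75.0 15.0; -77.4 15.0; -79.8 15.0; -82.2 15.0; -84.6 15.0; -87.0 15.0; -89.4 15.0; -91.8 15.0; -94.2 15.0; -96.6 15.0; -99.0 15.0; -101.4 15.0; -
```

Request:
move_arm --commands "0 -0.06 -0.24 0 0 0 0;0 -0.05 -0.24 0 0 0 0;0 -0.04 -0.24 0 0 0 0;0 -0.02 -0.24 0 0 0 0;0 -0.01 -0.24 0 0 0 0;0 0 -0.24 0 0 0 0;0 0 -0.24 0 0 0 0;0 0 -0.24 0 0 0 0;0 0 -0.24 0 0 0 0;0 0 -0.24 0 0 0 0;0 0 -0.24 0 0 0 0;0 0 -0.24 0 0 0 0"

```text
t: 15.45
eef_pos: [0.5872, -0.0924, 0.0923]
tool_rot: [0.0, -0.085, 0.996, 0.0]
contact_force: [-0.2, 0.0, -1.1]
gripper_width: 0.168
```

Request:
move_arm --commands "0 0 -0.2 0 0 0 0;0 0 -0.2 0 0 0 0;0 0 -0.2 0 0 0 0;0 0 -0.2 0 0 0 0;0 0 -0.2 0 0 0 0;0 0 -0.2 0 0 0 0;0 0 -0.2 0 0 0 0;0 0 -0.2 0 0 0 0;0 0 -0.2 0 0 0 0;0 0 -0.1 0 0 0 0;0 0 0 0 0 0 0;0 0 0 0 0 0 0"

```text
t: 16.45
eef_pos: [0.5904, -0.1109, 0.0923]
tool_rot: [-0.0, -0.085, 0.996, 0.0]
contact_force: [-0.9, 0.7, 0.1]
gripper_width: 0.165
```

```bash
python3 loc.py | cut -c1-200
python3 - <<'E'
import cv2
i=cv2.imread("pics/w5.png"); cv2.imwrite("pics/w6c.png",cv2.resize(i[100:320,150:480],None,fx=2.4,fy=2.4,interpolation=cv2.INTER_CUBIC))
E
```

```text
[ 0.55794768 -0.00980611] 16.5 [ 0.59041049 -0.11075316  0.0922661 ] local [  14.9 -105. ] force local [0.2 0.2] [ 0.2  0.2 -2.1] [-0.   -0.01 -0.07] 0.1650973719992827
-105.0 15.0; -107.4 15.0; -109.8 15.0; -112.2 15.0; -114.6 15.0; -117.0 15.0; -119.4 15.0; -121.8 15.0; -124.2 15.0; -126.6 15.0; -129.0 15.0; -131.4 15.0; -133.8 15.0; -136.2 15.0; -138.6 15.0; -141.
```

View pics/w6c.png

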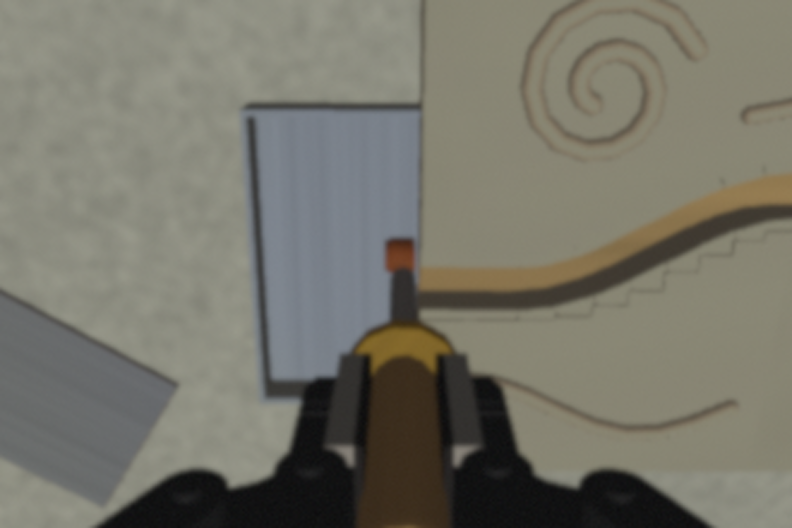

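Request:
move_arm --commands "0 0 0 -0.4 0 0 0;0 0 0 -0.7 0 0 0;0 0 0 -0.7 0 0 0;0 0 0 -0.9 0 0 0;0 0 0 -0.9 0 0 0;0 0 0 -0.9 0 0 0;0 0 0 -0.9 0 0 0;0 0 0 -0.9 0 0 0;0 0 0 -0.9 0 0 0;0 0 0 -0.5 0 0 0;0 0 0 0 0 0 0;0 0 0 0 0 0 0"

```text
t: 17.5
eef_pos: [0.5905, -0.1108, 0.1695]
tool_rot: [0.0, -0.085, 0.996, 0.0]
contact_force: [-0.6, -0.3, -0.6]
gripper_width: 0.162
```

```bash
python3 loc.py | cut -c1-200
python3 - <<'E'
from loc import *
d=np.load("pics/w5.png.npz"); c={k:d[k] for k in d}
i=cv2.imread("pics/w5.png"); h=cv2.cvtColor(i,cv2.COLOR_BGR2HSV)
cv2.imwrite("pics/w7c.png",cv2.resize(i[100:320,200:420],None,fx=2.7,fy=2.7,interpolation=cv2.INTER_CUBIC))
E
```

```text
[ 0.55794768 -0.00980611] 17.55 [ 0.59017026 -0.11073406  0.16899994] local [  14.7 -104.9] force local [0.6 0.3] [ 0.6  0.4 -0.7] [0.   0.02 0.  ] 0.16675363401324958
-104.9 15.0; -107.3 15.0; -109.7 15.0; -112.1 15.0; -114.5 15.0; -116.9 15.0; -119.3 15.0; -121.7 15.0; -124.1 15.0; -126.5 15.0; -128.9 15.0; -131.3 15.0; -133.7 15.0; -136.1 15.0; -138.5 15.0; -140.
```

View pics/w7c.png

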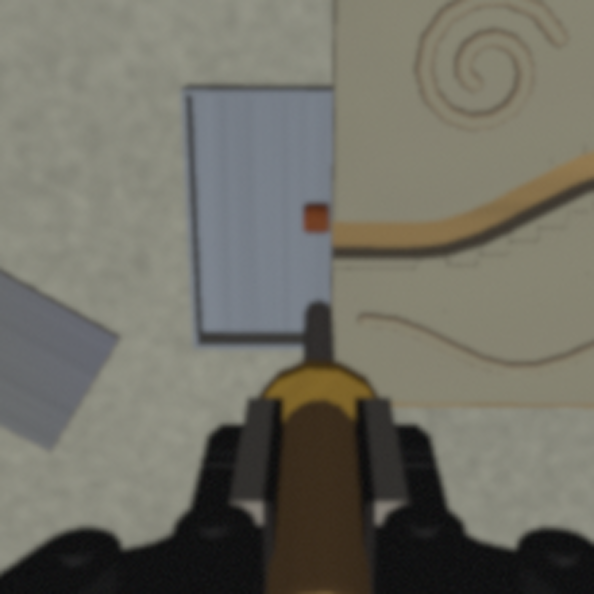

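Run:
```python
from loc import *
d=np.load("pics/w5.png.npz"); c={k:d[k] for k in d}
i=cv2.imread("pics/w5.png"); h=cv2.cvtColor(i,cv2.COLOR_BGR2HSV).astype(int)
s=i.astype(int)[:,:,2]-i.astype(int)[:,:,0]
print(s[172:190,306:328]); print(i[180,306:328].tolist())
m=(s>30).astype(np.uint8); m[:, :310]=0; m[:,324:]=0; m[:170]=0; m[192:]=0
ys,xs=np.nonzero(m); print(xs.min(),xs.max(),ys.min(),ys.max(),xs.mean(),ys.mean())
L=lambda px,z:((plane(c,px,z)[:,:2]-t)@Rm*1000).round(1)
print("centre",L([[xs.mean(),ys.mean()]],.009),"edges z15",L([[xs.min()-.5,ys.mean()],[xs.max()+.5,ys.mean()]],.013))
print("panel edge z34",L([[200+332.5/2.7-.3,150],[200+333.5/2.7-.3,170]],.034), "board edge z18",L([[200+331.5/2.7-.3,100+240/2.7]],.018))
```

```text
[[-16 -16 -16 -17 -15 -15 -17 -16 -16 -16 -15 -15 -15 -16 -15 -14  -6   7
   16  18  19  19]
 [-15 -16 -16 -16 -16 -16 -16 -16 -14 -15 -13 -14 -14 -14 -14 -13  -5   8
   16  19  19  18]
 [-15 -15 -17 -16 -16 -15 -15 -11 -10  -9  -7  -8  -8  -8  -9  -9  -3   9
   17  19  19  20]
 [-15 -16 -16 -16 -15 -13  -9  -2   6   8   9   8   8   8   4   0   1   9
   17  18  19  19]
 [-16 -16 -16 -16 -15 -12  -2  16  31  36  37  36  36  33  24  11   5  10
   17  19  18  19]
 [-16 -16 -16 -16 -16 -10   7  32  52  58  58  58  57  54  42  22   9  12
   18  19  20  19]
 [-16 -16 -16 -16 -15  -7  12  42  63  68  67  67  66  64  52  28  12  12
   17  19  19  20]
 [-16 -16 -16 -15 -15  -7  17  48  68  74  76  73  72  68  59  33  14  13
   17  19  20  19]
 [-16 -16 -16 -15 -15  -4  21  53  72  75  76  75  75  73  61  35  16  15
   20  21  21  21]
 [-16 -16 -16 -16 -15  -4  23  54  73  76  75  75  74  71  63  39  22  23
   27  29  29  28]
 [-16 -16 -16 -16 -15  -4  24  56  72  75  74  73  74  74  63  43  30  35
   41  43  44  42]
 [-16 -16 -16 -16 -14  -4  24  55  70  73  73  72  72  72  63  45  34  42
   
[... 432 characters left out ...]
5 -14 -15 -15 -14 -10   9  36
   53  58  59  59]
 [-16 -16 -16 -16 -16 -16 -16 -16 -16 -16 -15 -16 -15 -16 -16 -11   7  34
   52  56  57  56]]
[[134, 125, 118], [136, 127, 120], [137, 128, 121], [137, 128, 122], [135, 126, 120], [122, 116, 118], [91, 92, 112], [56, 69, 109], [37, 61, 109], [34, 60, 109], [34, 61, 110], [33, 59, 108], [33, 59, 108], [33, 59, 106], [44, 63, 105], [69, 78, 104], [91, 97, 107], [102, 113, 117], [107, 123, 127], [111, 129, 132], [112, 130, 133], [113, 130, 134]]
313 323 176 189 317.505376344086 181.10752688172042
centre [[  13.3 -105.8]] edges z15 [[  12.2 -111. ]
 [  12.2  -99.7]]
panel edge z34 [[ -23.4 -100.9]
 [  -4.5 -100.4]] board edge z18 [[  19.  -100.8]]
```

Seen from above, the lump is at (317,217) in the crop and lies on its side in the tray. It stands about 2 mm clear of the board's end face, at y from about -102 to -112 mm and x of 13 mm. Next I'll carry the tool back to the stand.

Request:
move_arm --commands "0 1 -1.1 0 0 0 0;0 2 -2.25 0 0 0 0;0 2 -2.25 0 0 0 0;0 2 -2.25 0 0 0 0;0 2 -2.25 0 0 0 0;0 2 -2.25 0 0 0 0;0 2 -2.25 0 0 0 0;0 1.4 -1.6 0 0 0 0;0 1 -1.13 0 0 0 0;0 0 0 0 0 0 0;0 0 0 0 0 0 0;0 0 0 0 0 0 0"

```text
t: 18.55
eef_pos: [0.4682, -0.3072, 0.1689]
tool_rot: [-0.0, -0.086, 0.996, 0.0]
contact_force: [0.9, 0.4, 0.0]
gripper_width: 0.164
```

Request:
move_arm --commands "0 0 0 0 0 0 0;0 0 0 0 0 0 0;0 0 0 0 0 0 0"

```text
t: 18.8
eef_pos: [0.4687, -0.3069, 0.1692]
tool_rot: [-0.0, -0.086, 0.996, 0.0]
contact_force: [-0.5, -0.4, -0.5]
gripper_width: 0.162
```

Run:
```python
from h import *
c=cam("wrist","pics/w8.png"); o=bot.get_obs(); print(o["t"],o["eef_pos"],o["tool_rot"].round(4),o["gripper_width"])
tip=o["eef_pos"]+[0,0,-.0715]; hole=[.468,-.3078,.075]; print("px tip, below tip at stand top, hole",proj(c,[tip,tip*[1,1,0]+[0,0,.075],hole]))
i=cv2.imread("pics/w8.png"); cv2.imwrite("pics/w8c.png",cv2.resize(i[120:270,220:420],None,fx=4,fy=4,interpolation=cv2.INTER_CUBIC))
```

```text
18.85 [ 0.46863298 -0.30712196  0.16920749] [-0.000e+00 -8.610e-02  9.963e-01  1.000e-04] 0.16777454152686808
px tip, below tip at stand top, hole [[318.08753035 214.324407  ]
 [318.07091342 204.2087075 ]
 [317.40170527 203.3749395 ]]
```

View pics/w8c.png

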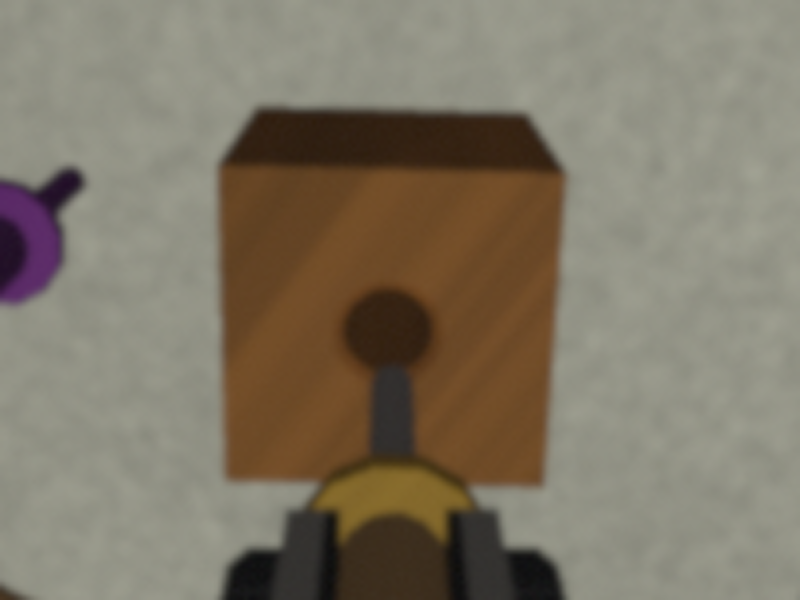

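Request:
move_arm --commands "0 0.13 -0.08 0 0 0 0;0 0 0 0.5 0 0 0;0 0 0 0.8 0 0 0;0 0 0 0.8 0 0 0;0 0 0 0.8 0 0 0;0 0 0 0.8 0 0 0;0 0 0 0.8 0 0 0;0 0 0 0.8 0 0 0;0 0 0 0.8 0 0 0;0 0 0 0.8 0 0 0;0 0 0 0.4 0 0 0;0 0 0 0 0 0 0"

```text
t: 19.85
eef_pos: [0.4664, -0.3085, 0.0951]
tool_rot: [-0.001, -0.085, 0.996, 0.0]
contact_force: [0.3, -0.4, -1.1]
gripper_width: 0.166
```

Run:
```python
from station import bot
o=bot.get_obs(); print(o["t"],o["eef_pos"],o["contact_force"],o["torque"],o["gripper_width"])
```

```text
19.85 [ 0.46644019 -0.30851342  0.09511886] [ 0.26619862 -0.40686569 -1.12157293] [ 0.01744217  0.02584922 -0.02681147] 0.16589610251210685
```

Request:
move_arm --commands "0 0 0 0.3 0 0 0;0 0 0 0.2 0 0 0;0 0 0 0.2 0 0 0;0 0 0 0.1 0 0 0;0 0 0 0 0 0 0;0 0 0 0 0 0 0"

```text
t: 20.35
eef_pos: [0.4671, -0.3089, 0.0884]
tool_rot: [0.0, -0.085, 0.996, -0.0]
contact_force: [-0.5, 0.3, -1.8]
gripper_width: 0.162
```

Request:
move_arm --commands "0 0 0 0.15 0 0 0;0 0 0 0.05 0 0 0;0 0 0 0 0 0 0;0 0 0 0 0 0 0"

```text
t: 20.68
eef_pos: [0.4672, -0.3089, 0.0865]
tool_rot: [0.0, -0.085, 0.996, -0.0]
contact_force: [0.1, -0.2, 1.3]
gripper_width: 0.167
```

Request:
move_arm --commands "0.3 0 0 0 0 0 0;0.5 0 0 0 0 0 0;0.7 0 0 0 0 0 0;1 0 0 0 0 0 0;1 0 0 0 0 0 0;1 0 0 0 0 0 0;1 0 0 0 0 0 0;1 0 0 0 0 0 0;1 0 0 -0.5 0 0 0;1 0 0 -1.5 0 0 0;1 0 0 -2.5 0 0 0;1 0 0 -2.5 0 0 0"

```text
t: 21.68
eef_pos: [0.4664, -0.3086, 0.1568]
tool_rot: [-0.001, -0.085, 0.996, 0.0]
contact_force: [0.4, 0.1, 0.6]
gripper_width: 0.995
```

Request:
move_arm --commands "1 0 0 -2.5 0 0 0;1 0 0 -2 0 0 0;1 0 0.5 -1 0 0 0;1 0 0.5 0 0 0 0;1 0 0 0 0 0 0;1 0 0 0 0 0 0;1 0 0 0 0 0 0;1 0 0 0 0 0 0"

```text
t: 22.35
eef_pos: [0.4647, -0.2987, 0.2101]
tool_rot: [-0.001, -0.085, 0.996, 0.0]
contact_force: [0.0, 0.0, 0.4]
gripper_width: 1.0
```

Run:
```python
from h import *
c=cam("wrist","pics/w9.png"); o=bot.get_obs(); print(o["t"],o["eef_pos"],o["gripper_width"],o["joint_vel"].round(3))
print("expected px of handle top, guard top",proj(c,[[.468,-.3078,.138],[.468,-.3078,.08]]))
```

```text
22.4 [ 0.46484621 -0.29885716  0.21028921] 1.001143289112544 [ 0.002 -0.003  0.001 -0.004  0.001  0.003 -0.001]
expected px of handle top, guard top [[305.8986886  216.37425686]
 [308.15934707 193.38204878]]
```

View pics/w9.png

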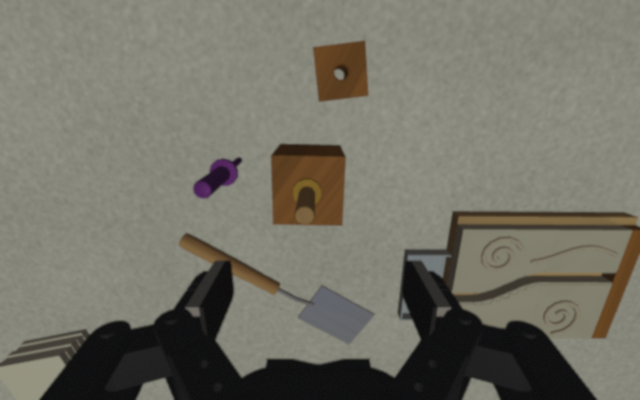

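The wrist view shows the tool upright in its stand, with the handle top at (305,215) and the guard at (307,192), both within about 1 px of where they should be. I have plenty of time left, so I'll check the lump from nearby.

Request:
move_arm --commands "1 -2 2 0 0 0 0;1 -2 2 0 0 0 0;1 -2 2 0 0 0 0;1 -2 2 0 0 0 0;1 -2 2 1 0 0 0;1 -2 2 1 0 0 0;1 -2 2 1 0 0 0;1 -1.3 1 1 0 0 0;1 0 0 0 0 0 0;1 0 0 0 0 0 0;1 0 0 0 0 0 0;1 0 0 0 0 0 0"

```text
t: 23.4
eef_pos: [0.5899, -0.1273, 0.1717]
tool_rot: [0.0, -0.084, 0.996, -0.0]
contact_force: [0.0, -0.7, -0.1]
gripper_width: 0.996
```

Request:
move_arm --commands "1 0 0 0 0 0 0;1 0 0 0 0 0 0;1 0 0 0 0 0 0"

```text
t: 23.65
eef_pos: [0.5904, -0.1259, 0.1717]
tool_rot: [0.0, -0.085, 0.996, -0.0]
contact_force: [0.2, -0.7, 0.7]
gripper_width: 1.0
```

Run:
```python
from loc import *
c=cam("wrist","pics/w10.png"); o=bot.get_obs(); print(o["t"],o["eef_pos"],((o["eef_pos"][:2]-t)@Rm*1000).round(1))
P=Rm@np.array([.013,-.106])+t; u,v=proj(c,[[*P,.009]])[0].astype(int); print("lump expected",u,v)
i=cv2.imread("pics/w10.png"); cv2.imwrite("pics/w10c.png",cv2.resize(i[v-40:v+40,u-50:u+50],None,fx=7,fy=7,interpolation=cv2.INTER_CUBIC))
s=i.astype(int)[:,:,2]-i.astype(int)[:,:,0]; m=((s>25)*1).astype(np.uint8)
print(s[v-3:v+14:2,u-12:u+14])
L=lambda px,z:((plane(c,px,z)[:,:2]-t)@Rm*1000).round(1); print("mm/px",L([[u,v],[u+1,v]],.012))
```

```text
23.7 [ 0.59044856 -0.12560387  0.17162018] [  12.4 -119.6]
lump expected 331 182
[[-15 -15 -15 -15 -15 -14 -10   4  28  49  56  57  56  55  56  49  35  20
   14  15  16  18  19  18  18  18]
 [-15 -15 -15 -15 -15 -14  -9   9  43  66  69  71  70  70  67  65  47  29
   21  20  19  18  18  18  18  18]
 [-14 -14 -15 -16 -16 -14  -8  12  46  67  71  72  72  70  70  67  54  38
   33  33  30  27  28  28  28  27]
 [-14 -15 -15 -15 -15 -14  -8  12  44  63  69  68  68  68  68  64  54  41
   42  48  52  51  52  52  52  52]
 [-15 -15 -14 -15 -15 -14 -11  -1  11  22  26  29  30  30  29  24  19  23
   38  51  54  55  56  56  56  56]
 [-15 -15 -15 -16 -16 -15 -15 -14 -14 -12 -11 -12 -10 -11 -11 -12  -9   4
   32  49  54  55  56  55  56  55]
 [-15 -15 -15 -15 -16 -16 -15 -15 -16 -15 -15 -15 -14 -15 -15 -15 -11   4
   31  48  52  53  53  52  53  53]
 [-15 -15 -15 -15 -15 -15 -15 -15 -15 -14 -15 -15 -14 -15 -14 -14 -12  -1
   17  29  30  31  30  31  31  31]
 [-15 -15 -16 -16 -15 -15 -16 -15 -14 -15 -15 -15 -16 -15 -14 -14 -12  -5
    6  13  14  14  14  13  14  15]]
mm/px [[  11.4 -106.6]
 [  11.4 -105.6]]
```

View pics/w10c.png

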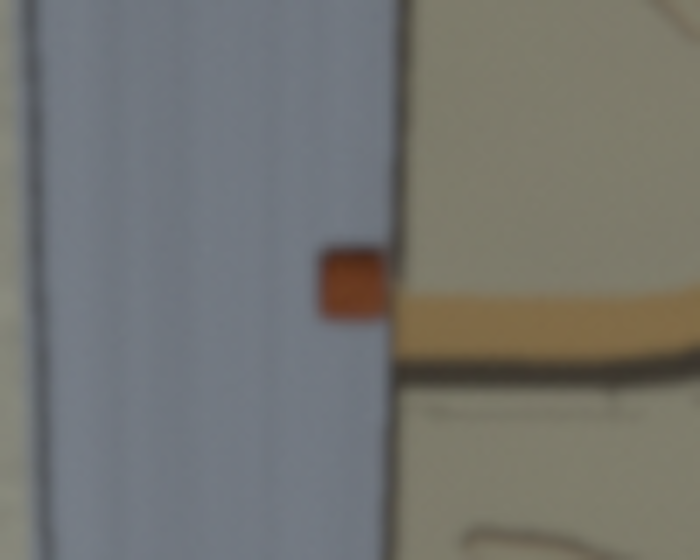

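The crop shows the lump at (352,283), and its inner face is practically against the board end at u≈395. The left edge to the board edge measures about 10 mm, so the lump's origin is only about 0 to 0.5 mm past the y = -100 limit, which is too little. I'll fetch the tool again and turn the lump off the wall with its tip.

Request:
move_arm --commands "1 1 -1 -1 0 0 0;1 1.8 -1.9 -1 0 0 0;1 1.8 -1.9 -1 0 0 0;1 1.8 -1.9 0 0 0 0;1 1.8 -1.9 0 0 0 0;1 1.8 -1.9 0 0 0 0;1 1.8 -1.9 0 0 0 0;1 1.8 -1.9 0 0 0 0;1 1.2 -1.2 0 0 0 0;1 0.4 -0.5 0 0 0 0;1 0 0 0 0 0 0;1 0 0 0 0 0 0"

```text
t: 24.7
eef_pos: [0.4683, -0.3084, 0.2017]
tool_rot: [0.0, -0.085, 0.996, 0.0]
contact_force: [-0.2, 0.6, -0.1]
gripper_width: 0.998
```

```bash
cat > lump.py <<'E'
from loc import *
def lump(c,z=.009,box=None,show=True):
    h=cv2.cvtColor(c["img"],cv2.COLOR_RGB2HSV); b=c["img"].astype(int)
    # clay: strongly red: r much greater than g, unlike tan wood
    m=((b[:,:,0]-b[:,:,1]>26)&(b[:,:,0]>75)).astype(np.uint8)
    n,l,s,ct=cv2.connectedComponentsWithStats(m)
    for k in range(1,n):
        if s[k,4]<25: continue
        p=((plane(c,[ct[k]],z)[0,:2]-t)@Rm*1000)
        if -40<p[0]<70 and -160<p[1]<-90:
            r,_=0,0; q=np.argwhere(l==k)[:,::-1]
            e=((plane(c,q,.012)[:,:2]-t)@Rm*1000)
            print("lump px",ct[k].round(1),s[k],"local",p.round(1),"ext x",e[:,0].min().round(1),e[:,0].max().round(1),"y",e[:,1].min().round(1),e[:,1].max().round(1), "PCA deg",np.degrees(cv2.minAreaRect(e.astype(np.float32))[2]).round() if 0 else cv2.minAreaRect(e.astype(np.float32))[1:])
if __name__=="__main__":
    for f in ("w5.png","w10.png"):
        d=np.load(f"pics/{f}.npz"); c={k:d[k] for k in d}; c["img"]=cv2.imread("pics/"+f)[:,:,::-1]; print(f); lump(c)
E
python3 lump.py; python3 -c "
from station import bot
o=bot.get_obs();print(o['t'],o['eef_pos'])"
```

```text
w5.png
lump px [316.8 180.8] [313 176   9  10  77] local [  12.9 -106.6] ext x 7.0 16.7 y -110.5 -102.2 PCA deg ((9.609596252441406, 8.284468650817871), 0.06957103312015533)
w10.png
lump px [331.  182.4] [327 178   9   9  71] local [  12.7 -106.5] ext x 7.1 15.7 y -110.8 -102.4 PCA deg ((8.695528030395508, 8.363292694091797), 0.5682824850082397)
24.7 [ 0.46833687 -0.30836312  0.20168639]
```

Request:
move_arm --commands "1 0 0 1 0 0 0;1 0 0 2 0 0 0;1 0 0 2 0 0 0;1 0 0 2 0 0 0;1 0 0 2 0 0 0;1 0 0 1.5 0 0 0;1 0 0 0.8 0 0 0;1 0 0 0.2 0 0 0;1 0 0 0 0 0 0;0 0 0 0 0 0 0;0 0 0 0 0 0 0;0 0 0 0 0 0 0" --force 80

```text
t: 25.7
eef_pos: [0.4687, -0.3089, 0.0872]
tool_rot: [0.001, -0.086, 0.996, -0.0]
contact_force: [0.3, -0.1, -0.4]
gripper_width: 0.605
```

Request:
move_arm --commands "0 0 0 0 0 0 0;0 0 0 0 0 0 0;0 0 0 0 0 0 0;0 0 0 0 0 0 0;0 0 0 0 0 0 0"

```text
t: 26.12
eef_pos: [0.4683, -0.3088, 0.0868]
tool_rot: [0.0, -0.085, 0.996, -0.0]
contact_force: [-1.7, 0.6, 5.9]
gripper_width: 0.166
```

Request:
move_arm --commands "0 0 0 -0.5 0 0 0;0 0 0 -1 0 0 0;0 0 0 -1 0 0 0;0 0 0 -1 0 0 0;0 0 0 -1 0 0 0;0 0 0 -1 0 0 0;0 0 0 -1 0 0 0;0 0 0 -1 0 0 0;0 0 0 -0.5 0 0 0;0 0 0 0 0 0 0"

```text
t: 26.95
eef_pos: [0.4688, -0.3091, 0.1678]
tool_rot: [0.001, -0.085, 0.996, -0.001]
contact_force: [0.2, 1.6, 0.1]
gripper_width: 0.162
```

Request:
move_arm --commands "0 -0.7 0.8 0 0 0 0;0 -1.7 2.1 0 0 0 0;0 -1.7 2.1 0 0 0 0;0 -1.7 2.1 0 0 0 0;0 -1.7 2.1 0 0 0 0;0 -1.7 2.1 0 0 0 0;0 -1.7 2.1 0 0 0 0;0 -1.5 1.9 0 0 0 0;0 -0.9 1.2 0 0 0 0;0 -0.4 0.5 0 0 0 0;0 0 0 0 0 0 0;0 0 0 0 0 0 0"

```text
t: 27.95
eef_pos: [0.5733, -0.1189, 0.166]
tool_rot: [-0.001, -0.085, 0.996, -0.0]
contact_force: [0.3, -1.2, -0.5]
gripper_width: 0.168
```

Request:
move_arm --commands "0 0 0 1 0 0 0;0 0 0 1.2 0 0 0;0 0 0 1.2 0 0 0;0 0 0 1.2 0 0 0;0 0 0 1 0 0 0;0 0 0 0.7 0 0 0;0 0 0 0.5 0 0 0;0 0 0 0.4 0 0 0;0 0 0 0.3 0 0 0;0 0 0 0 0 0 0;0 0 0 0 0 0 0"

```text
t: 28.87
eef_pos: [0.5743, -0.1178, 0.0915]
tool_rot: [0.0, -0.085, 0.996, -0.0]
contact_force: [-0.1, 0.4, -0.4]
gripper_width: 0.162
```

```bash
cat > st.py <<'E'
from lump import *
c=cam("wrist"); o=bot.get_obs(); print(o["t"],o["eef_pos"],"tip local",((o["eef_pos"][:2]-t)@Rm*1000).round(1),"z",(o["eef_pos"][2]-.0718).round(4),"F",o["contact_force"].round(1)); lump(c)
E
python3 st.py
```

```text
28.9167 [ 0.57443116 -0.11786716  0.09168145] tip local [  -2.1 -109.3] z 0.0199 F [-0.9 -0.2 -1. ]
lump px [325.4 227.2] [324 222   4  11  38] local [  13.4 -103.4] ext x 7.5 16.3 y -104.7 -102.2 PCA deg ((8.803175926208496, 2.426952838897705), 0.44767820835113525)
lump px [320.5 241. ] [311 236  20  10  82] local [  25.9 -107.4] ext x 19.9 28.1 y -115.2 -99.6 PCA deg ((15.337525367736816, 8.066067695617676), 84.76507568359375)
```

Request:
move_arm --commands "0 0 0 0.3 0 0 0;0 0 0 0.3 0 0 0;0 0 0 0.3 0 0 0;0 0 0 0.3 0 0 0;0 0 0 0 0 0 0;0 -0.2 0 0 0 0 0;0 -0.2 0 0 0 0 0;0 -0.2 0 0 0 0 0;0 -0.2 0 0 0 0 0;0 -0.2 0 0 0 0 0;0 -0.1 0 0 0 0 0;0 0 0 0 0 0 0"

```text
t: 29.92
eef_pos: [0.5853, -0.1158, 0.0793]
tool_rot: [0.0, -0.086, 0.996, 0.0]
contact_force: [-0.0, -0.1, -0.7]
gripper_width: 0.162
```

```bash
python3 st.py
```

```text
29.9667 [ 0.58503752 -0.11591678  0.07928725] tip local [   8.7 -109.2] z 0.0075 F [-0.5 -0.5 -0.6]
lump px [326.2 228. ] [324 223   6  11  51] local [  19.8 -103. ] ext x 14.3 22.6 y -104.8 -100.9 PCA deg ((8.349671363830566, 3.8227531909942627), 0.46257486939430237)
lump px [317.9 241. ] [301 236  31  11 137] local [  31.  -109.4] ext x 25.1 33.7 y -122.5 -99.3 PCA deg ((23.118728637695312, 8.369370460510254), 86.89598846435547)
```

Request:
move_arm --commands "0 0.3 0 0 0 0 0;0 0.3 0 -0.5 0 0 0;0 0 0 -1 0 0 0;0 0 0 -1.5 0 0 0;0 0 0 -1.5 0 0 0;0 0 0 -1 0 0 0;0 0 0 0 0 0 0;0 0 0 0 0 0 0"

```text
t: 30.63
eef_pos: [0.5794, -0.117, 0.1351]
tool_rot: [0.001, -0.085, 0.996, -0.0]
contact_force: [-0.8, -1.6, -2.1]
gripper_width: 0.168
```

```bash
python3 st.py
python3 - <<'E'
from loc import *
c=cam("wrist","pics/w11.png"); i=c["img"].astype(int); P=Rm@np.array([.020,-.106])+t; u,v=proj(c,[[*P,.009]])[0].astype(int); print(u,v)
s=i[:,:,0]-i[:,:,2]; print(s[v-9:v+9,u-12:u+12])
E
```

```text
30.6833 [ 0.57877269 -0.11686357  0.13425813] tip local [   2.4 -109. ] z 0.0625 F [-0.3 -0.8 -0.7]
lump px [322.7 208.9] [317 205  11  10  73] local [  19.3 -105. ] ext x 14.3 23.4 y -110.5 -101.0 PCA deg ((11.741151809692383, 6.7494330406188965), 48.34878158569336)
lump px [318.4 239.1] [311 236  15   9  37] local [  51.4 -109.1] ext x 46.5 55.2 y -116.4 -102.7 PCA deg ((5.687228679656982, 15.694268226623535), 29.186594009399414)
321 210
[[-16 -16 -16 -16 -17 -16 -16 -16 -16 -16 -16 -15 -15 -15 -16 -16 -15 -12
   -2  10  16  19  19  20]
 [-16 -16 -16 -16 -16 -16 -16 -16 -16 -16 -14 -14 -14 -14 -14 -15 -14 -11
   -2  12  18  20  20  19]
 [-16 -16 -17 -15 -16 -16 -17 -15 -13 -12 -10  -9  -9  -9  -9  -9 -10  -8
    3  14  19  20  18  20]
 [-15 -16 -16 -16 -16 -16 -15 -12  -8  -4   1   2   3   4   4   4   0  -1
    6  16  20  20  19  20]
 [-16 -15 -16 -16 -16 -15 -12  -4   4  15  22  24  26  28  29  28  15   7
   13  19  23  22  21  21]
 [-15 -16 -17 -15 -16 -14  -9   4  23  40  48  48  48  51  50  44  28  15
   20  28  30  28  28  28]
 [-16 -16 -16 -17 -16 -14  -8   9  34  54  59  61 
[... 462 characters left out ...]
16 -16 -14 -13  -7  -1   3   4   4   4   8  19  38  57  69  72  65
   55  56  58  59  60  59]
 [-17 -16 -16 -13 -10  -4   2   4   4   3   4   4  10  27  53  67  71  67
   57  55  58  57  58  58]
 [-16 -16 -16 -13  -8  -1   3   5   2   3   3   4   6  22  46  60  64  61
   52  50  52  53  53  54]
 [-16 -15 -15 -13  -7  -1   3   4   4   3   3   3   6  17  32  41  41  39
   38  40  42  42  42  44]
 [-16 -16 -15 -12  -7   0   3   5   5   4   4   5   4   8  14  14  12  11
   15  22  26  26  25  28]
 [-15 -17 -15 -12  -7   0   3   5   4   4   4   4   4   2  -1  -5  -8  -7
    0  10  16  17  16  16]
 [-16 -16 -14 -12  -6  -1   4   4   5   4   3   4   3  -1  -7 -12 -14 -11
   -4   7  15  14  14  14]]
```

Request:
move_arm --commands "0 -0.5 -0.1 0 0 0 0;0 -0.6 -0.1 0.3 0 0 0;0 -0.5 -0.1 0.6 0 0 0;0 0 0 0.9 0 0 0;0 0 0 0.9 0 0 0;0 0 0 0.7 0 0 0;0 0 0 0.5 0 0 0;0 0 0 0.3 0 0 0;0 0 0 0 0 0 0;0 0 0 0 0 0 0"

```text
t: 31.57
eef_pos: [0.5952, -0.1173, 0.0923]
tool_rot: [-0.0, -0.085, 0.996, -0.0]
contact_force: [0.3, 0.1, -0.7]
gripper_width: 0.163
```

```bash
python3 st.py
python3 - <<'E'
from loc import *
c=cam("wrist","pics/w12.png"); i=c["img"].astype(int); P=Rm@np.array([.019,-.106])+t; u,v=proj(c,[[*P,.012]])[0].astype(int); print(u,v)
s=i[:,:,0]-i[:,:,2]; print(s[v-10:v+12,u-14:u+14])
L=lambda px,z:((plane(c,px,z)[:,:2]-t)@Rm*1000).round(1); print(L([[u,v],[u+1,v],[u,v+1]],.013))
E
```

```text
31.6167 [ 0.59543746 -0.11733634  0.09254791] tip local [  18.7 -112.3] z 0.0207 F [-0.6 -0.  -0.5]
lump px [326.7 210.8] [321 205  12  12 119] local [  20.  -105.5] ext x 14.0 23.3 y -110.2 -101.4 PCA deg ((9.354912757873535, 8.761167526245117), 0.2504447102546692)
lump px [319.4 240.5] [309 236  22  10  91] local [  46.5 -111.3] ext x 41.0 49.2 y -119.9 -102.6 PCA deg ((17.39916229248047, 7.961528301239014), 85.163818359375)
326 210
[[-16 -16 -16 -16 -17 -17 -17 -17 -16 -15 -17 -16 -17 -15 -15 -15 -15 -15
  -15 -15 -13  -2  14  19  20  20  20  19]
 [-15 -16 -16 -17 -17 -17 -17 -17 -15 -15 -15 -15 -15 -13 -12 -10 -10 -10
  -10 -13 -11   0  17  20  20  20  20  20]
 [-16 -17 -16 -17 -16 -17 -16 -16 -15 -12 -11 -10  -9  -6  -3  -1   0   1
    0  -5  -5   4  19  21  20  20  20  20]
 [-16 -16 -16 -17 -17 -17 -15 -13 -10  -4   2   5   7  11  13  17  20  20
   17   8   2  10  24  23  21  21  20  20]
 [-16 -16 -16 -16 -17 -17 -15  -9   0  13  25  34  37  38  38  41  41  43
   34  18   8  16  30  28  24  23  22  21]
 [-16 -16 -16 -17 -16 -15 -13  -6  10  31  49  51  54  54  53  53  54  52
  
[... 1265 characters left out ...]
 47  46  44  42  40
   35  31  29  30  35  37  38  37  37  37]
 [-12  -6   0   3   4   4   4   4   3   4   9  12  15  15  14  11  10   9
    6   4   7  14  20  23  21  22  23  22]
 [-11  -7  -1   4   4   4   4   4   4   3   1  -2  -6  -8  -7  -9  -9 -10
  -11 -10  -3   6  13  14  16  14  16  15]
 [-11  -6   0   3   5   4   4   4   3   3   0  -7 -12 -14 -15 -15 -15 -15
  -15 -13  -6   4  13  15  15  15  14  15]
 [-11  -5   1   3   3   3   4   5   4   3  -3  -8 -12 -15 -16 -16 -16 -16
  -15 -13  -6   3  11  15  14  14  14  14]
 [-10  -5   1   4   4   4   4   4   4   2  -1  -8 -13 -15 -16 -16 -16 -15
  -16 -13  -6   4  11  14  15  15  13  15]]
[[  18.2 -106.3]
 [  18.2 -105.5]
 [  19.  -106.3]]
```

Request:
move_arm --commands "0 0 0 0.2 0 0 0;0 0 0 0.2 0 0 0;0 0 0 0.15 0 0 0;0 0 0 0.05 0 0 0;0 0 0 0.05 0 0 0;0 0 0 0 0 0 0"

```text
t: 32.17
eef_pos: [0.5952, -0.1172, 0.0857]
tool_rot: [-0.0, -0.085, 0.996, 0.0]
contact_force: [-0.5, 0.7, -1.0]
gripper_width: 0.164
```

```bash
python3 st.py
```

```text
32.2167 [ 0.59525908 -0.11722348  0.08573086] tip local [  18.6 -112.2] z 0.0139 F [-0.5  1.  -0.2]
lump px [327.5 214.2] [322 209  12  12 119] local [  20.4 -105. ] ext x 14.8 24.0 y -109.4 -100.8 PCA deg ((9.220020294189453, 8.459622383117676), 1.0054985284805298)
lump px [319.1 240.5] [309 236  21  10 105] local [  43.2 -111.5] ext x 37.7 45.7 y -119.6 -103.6 PCA deg ((7.96347713470459, 16.0023250579834), 0.07254545390605927)
```

Request:
move_arm --commands "0 0 0 0.1 0 0 0;0 0 0 0 0 0 0;0 0 0 0 0 0 0"

```text
t: 32.47
eef_pos: [0.5953, -0.1173, 0.0848]
tool_rot: [0.0, -0.085, 0.996, -0.0]
contact_force: [-0.1, -0.9, 0.1]
gripper_width: 0.162
```

```bash
python3 st.py
python3 - <<'E'
from loc import *
c=cam("wrist","pics/w13.png"); i=c["img"].astype(int); P=Rm@np.array([.019,-.106])+t; u,v=proj(c,[[*P,.012]])[0].astype(int); print(u,v)
s=i[:,:,0]-i[:,:,2]; print(s[v-8:v+16:2,u-14:u+14])
E
```

```text
32.5167 [ 0.59527019 -0.11734517  0.08479947] tip local [  18.6 -112.3] z 0.013 F [-0.6 -0.5 -0.7]
lump px [328.3 215.4] [323 210  12  12 128] local [  21.  -104.6] ext x 15.4 24.5 y -108.8 -100.2 PCA deg ((9.129444122314453, 8.517487525939941), 0.06771262735128403)
lump px [319.7 240.8] [309 236  22  10  96] local [  43.1 -111.2] ext x 37.4 45.3 y -119.7 -103.0 PCA deg ((7.463932991027832, 17.057477951049805), 4.632843971252441)
326 214
[[-16 -17 -16 -16 -16 -17 -17 -17 -16 -15 -12 -11 -11  -9 -10  -9 -10  -9
  -10 -10  -7   4  20  24  20  20  20  20]
 [-16 -15 -15 -16 -15 -16 -15 -15 -11  -4   8  19  25  28  27  27  27  27
   25  22  20  27  34  32  26  22  22  21]
 [-16 -15 -13 -10  -8  -7  -7  -5   0  13  35  51  58  59  58  56  54  55
   55  52  47  43  46  47  44  42  42  41]
 [-14 -12  -7  -1   2   4   3   3   6  13  32  52  65  68  69  68  66  67
   68  64  60  52  51  56  59  59  59  59]
 [-13  -8  -1   2   3   4   5   5   4   8  22  46  65  72  74  73  74  74
   73  73  71  60  55  58  60  60  60  59]
 [-12  -7   0   4   3   5   4   5   3   6  18  43  62  70  72  71  72  73
   73  76  72  62  56  58  60  60  61  60]
 [-11  -6   0   3   4   5   4   5   4   6  15  39  61  71  72  70  72  72
   73  74  71  61  55  56  57  58  58  58]
 [-10  -5   1   3   4   4   3   4   4   5  15  35  55  64  65  65  66  66
   67  65  62  52  42  38  38  38  38  38]
 [-11  -5   2   3   4   4   4   5   3   4   6   6   8   9   9   9  10  11
   11  13  13  15  16  15  15  16  16  16]
 [-10  -3   2   4   3   4   5   4   3   3  -1  -7 -12 -15 -16 -15 -15 -14
  -15 -13  -9   0   9  14  15  14  14  15]
 [ -9  -3   2   2   5   4   4   5   5   3   1  -8 -13 -15 -16 -16 -16 -17
  -15 -13  -9  -1   9  13  14  14  15  15]
 [ -9  -3   2   4   3   5   4   3   5   3   1  -6 -13 -16 -16 -16 -15 -16
  -16 -14  -9   0   9  15  16  16  17  17]]
```

Request:
move_arm --commands "0 0 0 -0.3 0 0 0;0 0 0 -0.3 0 0 0;0 0 0.15 0 0 0 0;0 0.0 0 0 0 0 0;0 0 0 0.2 0 0 0;0 0 0 0.15 0 0 0;0 0 0 0.1 0 0 0;0 0 0 0 0 0 0"

```text
t: 33.23
eef_pos: [0.5948, -0.1158, 0.0859]
tool_rot: [-0.0, -0.085, 0.996, -0.0]
contact_force: [0.5, 0.3, 0.2]
gripper_width: 0.169
```

```bash
python3 st.py
```

```text
33.2833 [ 0.5948595  -0.11583455  0.08603218] tip local [  18.4 -110.8] z 0.0142 F [ 0.3 -0.3 -1.7]
lump px [326.9 214.5] [322 209  10  12 102] local [  20.4 -104. ] ext x 14.7 23.9 y -107.9 -100.9 PCA deg ((9.250900268554688, 6.928940296173096), 0.8777740001678467)
lump px [320.8 240.9] [308 236  24  12 103] local [  43.5 -108.7] ext x 37.6 47.4 y -119.0 -100.5 PCA deg ((18.464656829833984, 9.176223754882812), 81.59664916992188)
```

Request:
move_arm --commands "0 0 0 0.1 0 0 0;0 0 0 0.1 0 0 0;0 0 0 0 0 0 0"

```text
t: 33.53
eef_pos: [0.5953, -0.1165, 0.0846]
tool_rot: [0.0, -0.085, 0.996, -0.0]
contact_force: [-0.6, -2.6, 2.6]
gripper_width: 0.163
```

```bash
python3 st.py
```

```text
33.5833 [ 0.5952764  -0.1165471   0.08459219] tip local [  18.7 -111.5] z 0.0128 F [ 0.2 -2.6  2.9]
lump px [327.6 215.4] [323 210  11  12 119] local [  21.2 -104.3] ext x 15.5 24.7 y -108.0 -100.3 PCA deg ((9.123323440551758, 7.723214626312256), 0.06408827006816864)
lump px [320.5 240.8] [308 236  23  10 112] local [  43.3 -109.8] ext x 37.5 45.4 y -119.8 -102.2 PCA deg ((17.596332550048828, 7.713510990142822), 86.52672576904297)
```

Request:
move_arm --commands "0 0 0 -0.3 0 0 0;0 0 0 -0.3 0 0 0;0 0 0.2 0 0 0 0;0 0 0 0 0 0 0;0 0 0 0.2 0 0 0;0 0 0 0.15 0 0 0;0 0 0 0.15 0 0 0;0 0 0 0.1 0 0 0;0 0 0 0 0 0 0"

```text
t: 34.33
eef_pos: [0.5959, -0.1148, 0.0853]
tool_rot: [0.001, -0.085, 0.996, -0.001]
contact_force: [-0.4, -1.2, 7.0]
gripper_width: 0.161
```

```bash
python3 st.py
```

```text
34.3833 [ 0.59585154 -0.11476245  0.08534435] tip local [  19.6 -109.9] z 0.0135 F [ 0.2 -0.8  7.7]
lump px [324.8 213.1] [319 208  10  12  76] local [  20.5 -105. ] ext x 15.1 24.2 y -109.5 -102.5 PCA deg ((9.180254936218262, 6.893626689910889), 0.6652010083198547)
lump px [319.8 240.3] [309 236  22   9  91] local [  44.1 -108.8] ext x 38.8 45.9 y -117.4 -100.7 PCA deg ((7.068825721740723, 16.738216400146484), 0.08486729115247726)
```

Request:
move_arm --commands "0 0 -0.15 0 0 0 0;0 0 -0.2 0.03 0 0 0;0 0 -0.2 0.04 0 0 0;0 0 -0.2 0.05 0 0 0;0 0 -0.2 0.05 0 0 0;0 0 0 0 0 0 0"

```text
t: 34.88
eef_pos: [0.5958, -0.1235, 0.082]
tool_rot: [-0.001, -0.085, 0.996, 0.0]
contact_force: [-0.1, -0.2, -1.0]
gripper_width: 0.166
```

```bash
python3 st.py
python3 - <<'E'
from loc import *
c=cam("wrist","pics/w14.png"); i=c["img"].astype(int); P=Rm@np.array([.019,-.110])+t; u,v=proj(c,[[*P,.012]])[0].astype(int); print(u,v)
s=i[:,:,0]-i[:,:,2]; print(s[v-10:v+16:2,u-14:u+18])
E
```

```text
34.9333 [ 0.59589783 -0.12322001  0.08211355] tip local [  18.2 -118.2] z 0.0103 F [ 0.8  0.2 -1.8]
lump px [332.9 215.1] [325 208  16  14 166] local [  19.1 -107.3] ext x 12.2 22.8 y -113.4 -101.9 PCA deg ((9.949631690979004, 11.914904594421387), 12.142921447753906)
lump px [319.8 240.7] [307 236  28  10 124] local [  41.1 -117.3] ext x 35.5 43.3 y -127.4 -106.1 PCA deg ((7.522354602813721, 21.240324020385742), 3.08239483833313)
329 216
[[-16 -16 -15 -15 -16 -16 -17 -16 -17 -16 -16 -15 -12 -10  -8  -6  -5  -4
   -2   0   2   3   0  -3  -9 -11  -2  17  24  19  18  19]
 [-16 -15 -14 -15 -15 -16 -16 -16 -16 -13  -8   1  13  24  30  31  33  34
   36  40  46  47  43  27   9   0   4  25  34  26  20  19]
 [-11  -7  -7  -6  -7 -10 -13 -14 -13  -3  14  37  51  54  54  53  53  55
   57  59  57  53  55  52  39  28  29  39  44  36  26  22]
 [ -1   3   4   2   2   1  -3  -7  -5   9  34  55  62  64  61  62  62  66
   68  69  65  59  55  56  52  46  40  44  51  50  45  42]
 [  2   4   3   4   5   4   2  -3  -1  19  45  65  68  69  69  71  72  74
   72  72  65  59  56  55  54  50  41  44  54  58  6
[... 371 characters left out ...]
6  13  10  22  42  53  57  58  57]
 [  4   5   4   4   4   4   3  -2  -8 -14 -16 -14 -10  -7  -6  -7  -6  -5
   -4  -5  -6  -7  -8 -10 -10  -5   9  26  35  37  38  39]
 [  3   4   3   4   4   4   3  -1  -6 -14 -15 -17 -16 -16 -17 -16 -17 -16
  -17 -15 -16 -16 -16 -16 -13  -6   4  14  16  15  16  16]
 [  3   5   4   3   5   4   3   0  -7 -12 -16 -17 -16 -15 -15 -16 -16 -16
  -16 -16 -15 -16 -16 -16 -13  -5   5  14  14  15  15  15]
 [  4   5   4   4   5   3   2   1  -6 -12 -15 -16 -16 -16 -16 -16 -17 -17
  -17 -16 -16 -16 -16 -16 -12  -5   6  14  15  14  16  14]
 [ 11  11   9   8   9   8   8   5  -4 -11 -13 -16 -16 -16 -16 -16 -16 -16
  -16 -16 -16 -16 -15 -16 -13  -5   6  14  13  15  16  16]]
```

Request:
move_arm --commands "0 0 -0.3 -0.3 0 0 0;0 0 -0.3 -1 0 0 0;0 0 0 -1 0 0 0;0 0 0 -1 0 0 0;0 0 0 0 0 0 0;0 0 0 0 0 0 0"

```text
t: 35.48
eef_pos: [0.5981, -0.1291, 0.1169]
tool_rot: [0.001, -0.086, 0.996, -0.0]
contact_force: [-0.3, 0.3, -1.1]
gripper_width: 0.168
```

```bash
python3 st.py
python3 - <<'E'
from loc import *
c=cam("wrist","pics/w15.png"); i=c["img"].astype(int); P=Rm@np.array([.019,-.110])+t; u,v=proj(c,[[*P,.009]])[0].astype(int); print(u,v)
s=i[:,:,0]-i[:,:,2]; print(s[v-10:v+14:1,u-12:u+18])
L=lambda px,z:((plane(c,px,z)[:,:2]-t)@Rm*1000).round(1); print(L([[u,v],[u+1,v],[u,v+1]],.013))
E
```

```text
35.5333 [ 0.59755637 -0.12882719  0.11611282] tip local [  18.9 -124. ] z 0.0443 F [-0.3  0.7 -1.5]
lump px [337.6 198.4] [331 193  14  11 124] local [  19.1 -107.4] ext x 13.1 22.2 y -113.4 -102.0 PCA deg ((9.192438125610352, 11.300697326660156), 0.8957188725471497)
lump px [321.1 240.3] [315 237  14   8  53] local [  59.9 -121.8] ext x 55.1 62.2 y -127.3 -115.5 PCA deg ((7.1031317710876465, 11.867446899414062), 0.09694986790418625)
334 199
[[-16 -16 -15 -16 -15 -17 -16 -16 -16 -16 -15 -16 -17 -16 -17 -16 -17 -16
  -16 -16 -16 -15 -12  -3   9  15  15  17  19  19]
 [-17 -16 -15 -16 -16 -17 -16 -16 -17 -16 -16 -16 -16 -15 -16 -15 -16 -15
  -14 -15 -16 -14  -9   1  16  18  16  18  19  19]
 [-16 -16 -16 -15 -16 -17 -17 -16 -16 -15 -15 -14 -13 -13 -12 -11 -11 -10
  -10 -12 -13 -14  -8   4  22  24  19  19  19  19]
 [-16 -16 -16 -15 -16 -16 -16 -17 -16 -14 -12  -9  -6  -4  -4  -3  -1   1
    2  -1  -5  -8  -6   6  25  29  23  19  19  19]
 [-17 -16 -16 -16 -16 -17 -16 -17 -14  -9  -2   4   9  11  12  13  18  24
   23  20  10   0  -2   8  30  35  27  22  21  20]
 [-17 -15 -15 -15 -17 -17 -16
[... 1698 characters left out ...]
5  16  16  16  16  17]
 [-15 -16 -16 -16 -17 -16 -17 -16 -16 -16 -16 -16 -16 -16 -17 -16 -16 -16
  -16 -17 -16 -13  -5   7  15  14  14  14  15  15]
 [-16 -16 -16 -16 -16 -17 -16 -16 -15 -16 -16 -16 -16 -16 -16 -16 -16 -17
  -16 -15 -15 -13  -5   5  14  14  14  14  14  15]
 [-15 -16 -15 -15 -16 -16 -16 -16 -16 -16 -17 -17 -16 -16 -16 -16 -16 -15
  -16 -16 -16 -13  -6   5  12  14  16  15  15  14]
 [-12 -14 -15 -16 -17 -16 -16 -17 -16 -17 -16 -15 -16 -15 -16 -16 -16 -16
  -16 -16 -15 -14  -5   6  14  14  16  16  16  16]
 [ -8 -14 -15 -16 -16 -16 -16 -16 -16 -15 -16 -16 -15 -16 -16 -16 -17 -17
  -16 -16 -15 -13  -6   6  14  16  17  18  19  19]]
[[  17.3 -110.5]
 [  17.3 -109.6]
 [  18.2 -110.5]]
```

Request:
move_arm --commands "0 0 0.6 0 0 0 0;0 0 0.8 0 0 0 0;0 0 0.5 0 0 0 0;0 0 0 0.8 0 0 0;0 0 0 0.6 0 0 0;0 0 0 0.4 0 0 0;0 0 0 0.3 0 0 0;0 0 0 0.2 0 0 0;0 0 0 0.1 0 0 0;0 0 0 0 0 0 0;0 0 0 0 0 0 0"

```text
t: 36.5
eef_pos: [0.5942, -0.1105, 0.0917]
tool_rot: [0.0, -0.085, 0.996, -0.0]
contact_force: [0.7, -0.1, -1.5]
gripper_width: 0.169
```

```bash
python3 st.py
```

```text
36.55 [ 0.59429438 -0.11049387  0.09179502] tip local [  18.8 -105.4] z 0.02 F [-0.4  0.1 -1. ]
lump px [314.9 208.4] [308 203  16  13 107] local [  18.  -108.2] ext x 12.3 22.4 y -113.6 -101.7 PCA deg ((8.264424324035645, 12.172672271728516), 26.066370010375977)
lump px [318.8 240.5] [305 236  25  10 100] local [  46.4 -105. ] ext x 40.8 49.0 y -116.3 -96.6 PCA deg ((8.18825626373291, 19.671123504638672), 0.06136184558272362)
```

Request:
move_arm --commands "0 0 0 0.1 0 0 0;0 0 0 0.1 0 0 0;0 0 0 0.05 0 0 0;0 0 0 0 0 0 0"

```text
t: 36.88
eef_pos: [0.594, -0.1103, 0.089]
tool_rot: [-0.0, -0.085, 0.996, 0.0]
contact_force: [-0.3, -0.3, -0.3]
gripper_width: 0.167
```

Request:
move_arm --commands "0 0 0 0.1 0 0 0;0 0 0 0 0 0 0"

```text
t: 37.05
eef_pos: [0.5941, -0.1103, 0.088]
tool_rot: [-0.0, -0.085, 0.996, 0.0]
contact_force: [-1.1, 0.0, -0.3]
gripper_width: 0.164
```

```bash
python3 st.py
```

```text
37.1 [ 0.59411914 -0.11027726  0.08807846] tip local [  18.6 -105.1] z 0.0163 F [-0.1  0.9  0.3]
lump px [314. 210.] [308 205  16  13  95] local [  17.7 -108.5] ext x 12.5 22.5 y -113.2 -101.5 PCA deg ((8.352943420410156, 12.18671989440918), 30.466947555541992)
lump px [317.7 241. ] [301 236  32  12 128] local [  44.9 -105.6] ext x 38.9 48.8 y -119.1 -94.0 PCA deg ((8.693920135498047, 25.098276138305664), 6.157070159912109)
```

Request:
move_arm --commands "0 0 -0.1 0 0 0 0;0 0 -0.2 0 0 0 0;0 0 -0.2 0 0 0 0;0 0 -0.2 0 0 0 0;0 0 -0.2 0 0 0 0;0 0 -0.2 0 0 0 0;0 0 0 0 0 0 0"

```text
t: 37.68
eef_pos: [0.5959, -0.1219, 0.0881]
tool_rot: [0.0, -0.085, 0.996, -0.0]
contact_force: [0.6, -0.1, -0.8]
gripper_width: 0.164
```

```bash
python3 st.py
```

```text
37.7333 [ 0.59592663 -0.12159588  0.08806791] tip local [  18.5 -116.6] z 0.0163 F [0.3 0.4 0.1]
lump px [323.7 213.3] [319 209   8  11  46] local [  20.4 -112.7] ext x 15.7 24.1 y -116.4 -110.9 PCA deg ((9.566179275512695, 4.073617935180664), 22.642578125)
lump px [319.8 240.6] [310 236  20  10  95] local [  44.4 -115.7] ext x 38.8 46.9 y -123.7 -108.3 PCA deg ((8.054123878479004, 15.327445983886719), 0.03780166432261467)
```

Request:
move_arm --commands "0 0 0 -0.5 0 0 0;0 0 0 -1 0 0 0;0 0 0 -1 0 0 0;0 0 0 -1.2 0 0 0;0 0 0 -1.2 0 0 0;0 0 0 -1.2 0 0 0;0 0 0 -1.2 0 0 0;0 0 0 -0.8 0 0 0;0 0 0 0 0 0 0;0 0 0 0 0 0 0"

```text
t: 38.57
eef_pos: [0.5962, -0.1211, 0.1696]
tool_rot: [0.001, -0.086, 0.996, -0.0]
contact_force: [0.5, -0.4, -1.0]
gripper_width: 0.166
```

```bash
python3 st.py
python3 - <<'E'
from loc import *
c=cam("wrist","pics/w16.png"); i=c["img"].astype(int); P=Rm@np.array([.019,-.116])+t; u,v=proj(c,[[*P,.009]])[0].astype(int); print(u,v)
s=i[:,:,0]-i[:,:,2]; print(s[v-10:v+12:1,u-12:u+22])
E
```

```text
38.6167 [ 0.59571474 -0.12098133  0.16888115] tip local [  18.4 -116. ] z 0.0971 F [-0.2 -0.3 -0.2]
lump px [318.8 184.5] [314 180  10  10  82] local [  21.  -115.7] ext x 15.3 25.0 y -120.6 -111.2 PCA deg ((9.70340347290039, 9.351761817932129), 0.07425478100776672)
318 183
[[-16 -16 -17 -16 -16 -16 -17 -16 -16 -15 -15 -15 -16 -16 -16 -15 -16 -16
  -16 -16 -16 -16 -16 -16 -15 -16 -12  -4  11  17  18  20  19  19]
 [-16 -16 -15 -16 -17 -16 -16 -16 -15 -15 -16 -16 -16 -16 -16 -16 -15 -16
  -17 -17 -16 -16 -15 -15 -16 -16 -13  -3  11  17  18  19  19  19]
 [-16 -16 -16 -16 -17 -17 -16 -16 -15 -15 -15 -15 -15 -17 -17 -16 -16 -15
  -17 -16 -16 -16 -16 -16 -16 -15 -12  -1  13  18  19  19  19  19]
 [-16 -16 -17 -16 -16 -16 -16 -16 -15 -16 -16 -15 -16 -16 -16 -15 -16 -16
  -16 -16 -16 -16 -15 -16 -15 -15 -11   1  15  19  20  19  19  19]
 [-16 -16 -16 -16 -17 -16 -17 -16 -15 -15 -15 -15 -15 -15 -15 -16 -16 -16
  -16 -16 -17 -16 -16 -16 -15 -15 -11   3  20  23  22  22  21  21]
 [-16 -16 -16 -17 -16 -16 -16 -17 -16 -14 -13 -12 -10  -9 -11 -14 -15 -16
  -17 -16 -16 -16 -16 -16 -16 -15 -10   6  27 
[... 1577 characters left out ...]
 -16 -16 -16 -16 -17 -16 -13  -5  11  27  40  46  47  42  31  14  -1
  -12 -15 -15 -16 -16 -16 -15 -14  -9   1  11  15  15  15  15  17]
 [-16 -17 -16 -16 -16 -16 -16 -15 -13  -6   3  12  17  17  13   5  -4 -11
  -14 -16 -15 -15 -16 -15 -16 -13  -8   1  10  15  14  14  14  15]
 [-16 -17 -16 -16 -16 -17 -16 -16 -16 -13 -11  -8  -7  -6  -7 -10 -13 -15
  -15 -16 -16 -17 -15 -15 -15 -14  -6   3  12  16  15  15  15  16]
 [-17 -16 -16 -16 -16 -15 -17 -16 -16 -16 -15 -15 -16 -15 -16 -15 -15 -15
  -16 -16 -16 -16 -15 -15 -15 -13  -7   5  14  16  17  17  17  17]
 [-16 -16 -15 -17 -16 -16 -16 -15 -16 -16 -16 -15 -16 -16 -16 -16 -16 -16
  -15 -16 -16 -16 -16 -16 -15 -12  -6   6  15  18  19  19  19  19]]
```

The lump now lies flat as a round disc at about (21, -116) in the plaque frame, about 10 mm clear of the wall. I'll return the tool.

Request:
move_arm --commands "0 1 -1 0 0 0 0;0 2.1 -2.2 0 0 0 0;0 2.1 -2.2 0 0 0 0;0 2.1 -2.2 0 0 0 0;0 2.1 -2.2 0 0 0 0;0 2.1 -2.2 0 0 0 0;0 2 -2.1 0 0 0 0;0 1.3 -1.3 0 0 0 0;0 0.96 -0.9 0 0 0 0;0 0 0 0 0 0 0;0 0 0 0 0 0 0;0 0 0 0 0 0 0"

```text
t: 39.67
eef_pos: [0.4693, -0.3072, 0.1688]
tool_rot: [0.0, -0.086, 0.996, 0.0]
contact_force: [0.5, 0.5, -1.2]
gripper_width: 0.167
```

Request:
move_arm --commands "0 0 0 0 0 0 0;0 0 0 0 0 0 0;0 0 0 0 0 0 0"

```text
t: 39.92
eef_pos: [0.4691, -0.3076, 0.169]
tool_rot: [0.0, -0.086, 0.996, 0.0]
contact_force: [-0.3, 0.2, -1.3]
gripper_width: 0.162
```

Run:
```python
from h import *
def ana(c,o,off):
    i=c["img"].astype(int); tip=o["eef_pos"]+[0,0,off]
    below=proj(c,[tip,tip*[1,1,0]+[0,0,.075],[.468,-.3078,.075]]).round(1); print("tip,below,hole px",below.tolist())
    g=c["img"].sum(2).astype(int)//3; rb=i[:,:,0]-i[:,:,2]
    print("hole row profile v=201",g[201,300:335].tolist()); print("shank s row 218",rb[218,308:330].tolist()); print("col s u=317",rb[190:230,317].tolist()); print("col g",g[185:225,317].tolist())
c=cam("wrist","pics/w17.png"); o=bot.get_obs(); print(o["t"],o["eef_pos"]); ana(c,o,-.0718)
```

```text
39.9667 [ 0.46897268 -0.30788883  0.16901842]
tip,below,hole px [[318.0, 214.1], [318.0, 204.2], [318.3, 203.1]]
hole row profile v=201 [74, 75, 74, 72, 68, 64, 54, 43, 35, 34, 35, 36, 35, 36, 36, 35, 34, 36, 33, 36, 37, 35, 35, 35, 35, 33, 32, 33, 42, 54, 63, 68, 72, 73, 71]
shank s row 218 [75, 74, 72, 67, 51, 27, 10, 5, 5, 4, 4, 4, 4, 4, 15, 36, 56, 66, 68, 67, 68, 70]
col s u=317 [69, 62, 48, 36, 35, 35, 35, 34, 36, 34, 33, 32, 33, 35, 35, 32, 33, 35, 30, 21, 12, 6, 5, 4, 4, 4, 3, 4, 4, 5, 4, 4, 4, 4, 5, 4, 4, 4, 4, 5]
col g [74, 74, 74, 73, 71, 68, 59, 46, 38, 36, 35, 35, 36, 34, 34, 36, 36, 35, 33, 34, 36, 35, 34, 35, 40, 44, 47, 47, 48, 47, 47, 47, 49, 47, 47, 47, 48, 48, 47, 48]
```

Request:
move_arm --commands "0 0.05 -0.03 0 0 0 0;0 0 0 0.5 0 0 0;0 0 0 0.8 0 0 0;0 0 0 0.8 0 0 0;0 0 0 0.8 0 0 0;0 0 0 0.8 0 0 0;0 0 0 0.8 0 0 0;0 0 0 0.8 0 0 0;0 0 0 0.8 0 0 0;0 0 0 0.8 0 0 0;0 0 0 0.4 0 0 0;0 0 0 0 0 0 0"

```text
t: 40.97
eef_pos: [0.4674, -0.3086, 0.0949]
tool_rot: [-0.001, -0.085, 0.996, 0.0]
contact_force: [-0.0, 0.3, -0.8]
gripper_width: 0.162
```

```bash
python3 -c "
from station import bot
o=bot.get_obs(); print(o['t'],o['eef_pos'],o['contact_force'],o['gripper_width'])"
```

```text
40.9667 [ 0.46739107 -0.30864653  0.09492343] [-0.04120018  0.27751512 -0.77216446] 0.16204555889370736
```

Request:
move_arm --commands "0 0 0 0.3 0 0 0;0 0 0 0.2 0 0 0;0 0 0 0.2 0 0 0;0 0 0 0.1 0 0 0;0 0 0 0.05 0 0 0;0 0 0 0 0 0 0;0 0 0 0 0 0 0"

```text
t: 41.55
eef_pos: [0.4681, -0.309, 0.0877]
tool_rot: [0.0, -0.085, 0.996, -0.0]
contact_force: [-0.6, 1.2, -1.5]
gripper_width: 0.167
```

Request:
move_arm --commands "0 0 0 0.1 0 0 0;0 0 0 0 0 0 0;0 0 0 0 0 0 0"

```text
t: 41.8
eef_pos: [0.4682, -0.3091, 0.0868]
tool_rot: [0.0, -0.085, 0.996, -0.0]
contact_force: [0.4, -0.1, 2.4]
gripper_width: 0.166
```

Contact. Releasing and retreating.

Request:
move_arm --commands "0.3 0 0 0 0 0 0;0.5 0 0 0 0 0 0;0.7 0 0 0 0 0 0;1 0 0 0 0 0 0;1 0 0 0 0 0 0;1 0 0 0 0 0 0;1 0 0 0 0 0 0;1 0 0 0 0 0 0;1 0 0 -0.5 0 0 0;1 0 0 -1.5 0 0 0;1 0 0 -2.5 0 0 0;1 0 0 -2.5 0 0 0"

```text
t: 42.8
eef_pos: [0.4673, -0.3087, 0.1571]
tool_rot: [-0.001, -0.085, 0.996, 0.0]
contact_force: [0.5, 0.4, -0.2]
gripper_width: 0.998
```

Request:
move_arm --commands "1 0 0 -2.5 0 0 0;1 0 0 -2 0 0 0;1 0 1 -1 0 0 0;1 0 2 0 0 0 0;1 0 3 0 0 0 0;1 0 2 0 0 0 0;1 0 2 0 0 0 0;1 0 0 0 0 0 0;1 0 0 0 0 0 0;1 0 0 0 0 0 0;1 0 0 0 0 0 0"

```text
t: 43.72
eef_pos: [0.4508, -0.2112, 0.2115]
tool_rot: [-0.0, -0.085, 0.996, -0.0]
contact_force: [0.1, 0.1, 0.1]
gripper_width: 1.003
```

Run:
```python
from lump import *
for k in range(2):
    c=cam("wrist","pics/w18.png"); o=bot.get_obs(); print(o["t"],o["eef_pos"],o["joint_vel"].round(3).tolist(),o["contact_force"].round(1)); lump(c,.013)
i=c["img"].astype(int); h=cv2.cvtColor(c["img"],cv2.COLOR_RGB2HSV)
E=proj(c,[[.468,-.3078,.138],[.468,-.3078,.08]]); print("expected top,guard",E.round(1).tolist())
# brass guard: saturated yellow; bounding of mask near
u,v=E[1].astype(int); m=cv2.inRange(h,(18,150,100),(26,255,255)); m[:v-20]=0;m[v+8:]=0;m[:,:u-20]=0;m[:,u+20:]=0
n,l,s,ct=cv2.connectedComponentsWithStats(m); k=1+s[1:,4].argmax(); print("guard blob",s[k],ct[k].round(1))
u,v=E[0].astype(int); g=c["img"].astype(int).sum(2)//3; print("top rows",g[v-14:v+15,u].tolist()); print("top cols",g[v,u-16:u+17].tolist())
```

```text
43.7667 [ 0.45085228 -0.21129599  0.2115239 ] [0.003, 0.003, -0.001, -0.001, 0.001, -0.001, -0.003] [ 0.   0.2 -0.3]
lump px [366.1 289.2] [363 286   7   7  42] local [  18.9 -116.3] ext x 14.5 24.0 y -120.4 -112.1 PCA deg ((9.656116485595703, 8.062368392944336), 2.851407527923584)
43.8167 [ 0.45086146 -0.21131935  0.21150122] [-0.001, 0.001, -0.002, 0.002, 0.001, -0.0, 0.001] [-0.3  0.6 -0.3]
lump px [366.2 289.1] [363 286   7   7  42] local [  18.6 -116.3] ext x 14.5 24.0 y -120.5 -112.2 PCA deg ((9.721837043762207, 8.06179141998291), 2.8369479179382324)
expected top,guard [[191.6, 214.1], [215.7, 191.6]]
guard blob [200 177  29  22 272] [215.6 185.8]
top rows [53, 47, 45, 49, 60, 78, 90, 96, 96, 95, 96, 96, 95, 96, 96, 95, 97, 95, 95, 95, 94, 95, 109, 127, 137, 136, 135, 134, 134]
top cols [135, 136, 137, 136, 135, 131, 123, 110, 101, 97, 95, 93, 93, 94, 95, 96, 96, 96, 97, 97, 97, 98, 96, 93, 81, 65, 53, 49, 53, 61, 66, 69, 68]
```

```bash
python3 -c "
from station import bot
print(bot.hand_in()); print(bot.get_obs()['t'])"
```

```text
the job is handed in; nothing more can be done
None
the job is handed in; nothing more can be done
```

The lump is in the scrap tray, the tool is back in its stand, and I handed the job in at about t = 44 s of the 61 s allowed. The hand-in reports no verdict, so the outcome below rests on my own checks.

**What I did:** I took the raker from its stand and put the tip into the joint at the batten end. I then guided it along the whole joint at about 3 cm/s. The tip's offset from the centre line stayed under about 0.5 mm where I checked it, and wrist forces stayed around 1 N.

**A correction along the way:** The lump first fell on its side, almost flush with the board's end face. That left its origin within about 0.5 mm of the y = -100 mm limit, so I fetched the tool again.
- Pushing it sideways only rolled it along the wall.
- The first press-and-drag on top left it leaning against the wall.
- A second drag tipped it flat and clear.

**Last checks:**
- **Lump:** it lies at about (19, -116) mm in the plaque frame and did not move between two pictures. It is flat, but upside down, so its origin should be about 13 mm up by its size, against the 15 mm limit. I did not measure that height.
- **Tool:** I lowered it until the guard touched the block and then released it. The handle top is within 1 px of where it should be, so it is upright and seated.
- **Robot:** the gripper is open and clear of everything, and the arm is at rest.
- **Bystanders:** the arm never went near the tub, bowl or spatula, but I did not measure their positions again at the end.

**What disagreed:** Touch contacts and camera measurements along the joint differed by 1 to 2 mm near the tray. I worked around this by feeling for contact force.

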